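# Clamp mortar prisms on the shaker bed and switch it on

## Task

First clear every brown broken half prism off the clamp bed into the steel scrap pan. Then lay every grey mortar prism on the bed, one per yellow lane, lengthwise between the orange pads and the steel stop and clear of the pads, turn the red knob clockwise until the pads press all the prisms against the stop, and give it just a quarter turn more. Last, slide the controller's sunken orange switch fully on; leave the other things on the bench alone.

Things in the scene. Friction and masses are not known exactly. Their poses are not given: they have to be found in the camera images.
- pad_plane (a point): Middle of the front faces of the three orange sprung pads AT REST, 40 mm above the table. It travels with the clamp's carriage, not with the pads' springs. Pads 50 mm wide, 30 mm high, z 24 to 54 mm. x axis points to the stop.
- stop_face (a point): Middle of the stop's face that looks towards the pads, 40 mm above the table. The stop is a dark steel bar across the bed, 220 mm long, 22 mm thick, top at z = 56 mm, parallel to the pads; its place along the bed differs from start to start. x axis points away from the pads.
- bed: Grey bed, fixed. Origin on the table; x along the clamp's travel from knob to stop, y across. Slab 20 mm thick (prisms lie at z = 20 mm), x -180 to 165, 280 mm wide; side rails 12 mm high, inner faces at y = +-132 mm. Yellow-outlined lanes along x at y = -72, 0, 72 mm, parted by ribs 8 mm wide, 6 high; an orange pad at the end of each. Blue drive box 80 x 160 mm at x = -140 mm, top at z = 70 mm.
- knob (a joint): Turn of the red clamp knob, rad, 0 to 11, grows clockwise seen from above and brings the pads towards the stop: 30 mm of carriage travel per full turn. Starts between 0 and 1.2. Turns against about 0.2 N m of friction (up to 0.4 N m when clamping) and stays where it is left.
- knob_grip (a point): Middle of the red knob's upright grip bar, 92 mm above the table, on the vertical turning axis on the drive box (bed x = -140 mm, y = 0). The bar is 56 mm long, 14 mm thick, z 79 to 105 mm; this point's x axis lies along the bar and turns with it. Under it a black disc of 54 mm diameter.
- switch (a joint): Slide of the shaker's switch, m: 0 = off, 0.020 = fully on. Needs about 2 N and stays where it is left.
- switch_top (a point): Middle of the orange switch slide's top, level with the green controller's top (z = 50 mm). Slide 16 mm long, 28 mm wide, 13 mm high, x axis in the direction of ON (towards the round green lamp). It runs in a black slot sunk 14 mm into the box (150 x 100 x 50 mm), 34 mm wide and 87 mm long; off, there are 49 mm of empty slot behind the slide (on its -x side) for a fingertip.
- pan: Steel scrap pan, fixed, open box 160 x 130 x 50 mm outside, walls and floor 4 to 5 mm. Origin under its middle on the table.
- pad0 (a joint): How far orange pad 0 (lane at bed y = -72 mm) is pushed in against its spring, m: 0 at rest, up to 0.016. About 6 N starts it, then 0.6 N per mm, so it slides a loose specimen along before it gives.
- prism0_mid (a point): Centre of a grey mortar prism 100 x 40 x 40 mm, 0.24 to 0.35 kg, x axis along its length; a blue band is painted near one end (either end may face the pads). Two or three of the three are there.
- pad1 (a joint): How far orange pad 1 (lane at bed y = 0 mm) is pushed in against its spring, m: 0 at rest, up to 0.016. About 6 N starts it, then 0.6 N per mm, so it slides a loose specimen along before it gives.
- prism1_mid (a point): Centre of a grey mortar prism 100 x 40 x 40 mm, 0.24 to 0.35 kg, x axis along its length; a blue band is painted near one end (either end may face the pads). Two or three of the three are there.
- pad2 (a joint): How far orange pad 2 (lane at bed y = 72 mm) is pushed in against its spring, m: 0 at rest, up to 0.016. About 6 N starts it, then 0.6 N per mm, so it slides a loose specimen along before it gives.
- prism2_mid (a point): Centre of a grey mortar prism 100 x 40 x 40 mm, 0.24 to 0.35 kg, x axis along its length; a blue band is painted near one end (either end may face the pads). Two or three of the three are there.
- scrap0_mid (a point): Centre of a brown broken half prism, 46 x 40 x 40 mm (x axis along the 46 mm), rough at one end, 0.14 kg, left lying on the clamp bed. Two or three of the three are there.
- scrap1_mid (a point): Centre of a brown broken half prism, 46 x 40 x 40 mm (x axis along the 46 mm), rough at one end, 0.14 kg, left lying on the clamp bed. Two or three of the three are there.
- scrap2_mid (a point): Centre of a brown broken half prism, 46 x 40 x 40 mm (x axis along the 46 mm), rough at one end, 0.14 kg, left lying on the clamp bed. Two or three of the three are there.
- release_oil: White bottle of mould oil with yellow cap, 56 mm wide, 160 mm tall, standing; origin at its foot. Leave alone.
- brush: Brush lying on the table. Leave alone.
- core_a: Standing concrete core, 80 mm wide, 120 mm tall; origin at its foot. Leave alone.
- core_b: Standing pale core, 60 mm wide, 90 mm tall; origin at its foot. Leave alone.
- mallet: Hammer lying on the table. Leave alone.
- paint_can: Yellow can, 48 mm wide, 90 mm tall; origin at its foot. Leave alone.
- sample_cup: Blue cup, 70 mm wide and tall; origin at its foot. Leave alone.
Mind the look-alikes: they are no part of the job. What is shaped like the pan but blue or pink is not meant.

How it is judged:
By the outcome, as a careful person would: the job done as asked, in the order asked, and still so for the second after the job is handed in, with the robot touching nothing.
Of prism0, prism1, prism2 only 2 to 3 are there at a start; the rules pass over those that are not, and their reading is None.
Of scrap0, scrap1, scrap2 only 2 to 3 are there at a start; the rules pass over those that are not, and their reading is None.
At some moment in a run one of prism0, prism1, prism2 may be knocked a few centimetres aside while the robot is not near it.
Once in a run the grip may slacken for a moment while it holds something.
It also fails if it takes over 210 s, if anything falls off the work surface, if the arm or the gripper's body presses on something with over 40 N, if the wrist force passes 120 N, or if a joint passes its speed limit or range.

## Robot

A 7-joint arm with a two-finger parallel gripper is mounted at the origin on the work surface. World frame = base frame: x ahead of the robot, y to its left, z up, the work surface at z = 0. Lengths are in m, angles in rad, forces in N, time in s.
With the tool pointing down it reaches from about 0.425 to 0.875 m from the base axis. Payload 8.4 kg.
Tool frame: the origin (TCP) lies on the centre line of the jaws, within the pads' length; the fingertips stand 25 mm ahead of it and the grasp point (between the pads) lies 6 mm ahead of it; z points along the fingers, y is the direction in which the jaws open and shut (so a half turn about z gives the same grasp; the last joint's range is limited). The gripper opens to 85 mm and grips with 20 to 120 N. Pads are 22 mm wide; open, the fingers measure 114 mm over their backs; the gripper's body (76 mm by 85 mm) begins 54 mm behind the grasp point. The pads swing forward as they close: fully open they stand 13 mm farther back than shut.
Start: joints at [-1.269, 0.333, 0.04, 1.465, -0.013, 1.343, -0.059], TCP at [0.254, 0.598, 0.256] pointing down, gripper open.
Joint ranges: [-2.58, 2.58], [-0.38, 2.09], [-1.3, 1.39], [0.25, 2.4], [-1.5, 4.64], [0.08, 2.09], [-2.65, 2.65]. Speed limits (rad/s): [2.22, 2.22, 2.79, 2.79, 3.14, 3.14, 3.14].

## Interface

Orientations are given as a rotation vector (axis times angle).
In Python, from cell import ctrl gives the robot as it stands.
- The arm moves only by the tool carry_out, never from a script. Its argument "targets" is a list of rows, each a list of 4 numbers: the shift along the tool's x, y, z in mm, then the turn about the tool's z in rad. A call has 1 to 5 rows; each row is the pose to reach, as a shift and turn from the pose commanded when the call began, along the tool's axes at that moment; what a row does not reach only later rows make up. A row lasts 1/8 s, in which the tool goes at most 62.5 mm and 10.7 degrees, less where a joint would pass 70% of its speed; a pose out of reach is approached as far as the arm can. A call with a gripper value outside its range is refused whole. "grip" is the closure, from -1 (fully open) to 1 (shut), set as the call begins (left out, the last holds). The fingers move at their own pace and stop on an object; "grip_force" is the grip in N (left out, the last holds). Time passes only in rows, so rows that repeat a pose let the fingers close. It gives the time, the measured TCP pose, the force and the opening at its end, in the units of the state.
- ctrl.read_state(): the state, without advancing time (a new reading comes with each control period).
- ctrl.read_camera(name): name is "side" or "top" or "wrist"; returns the picture (420x560x3 uint8, red, green, blue); there is no depth.
- ctrl.calibration(name): a dict with "fx", "fy", "cx", "cy" (pixels), "k1" (the pictures are not rectified: a ray, as slopes to the right and down, at radius r is drawn at 1 + k1 r^2 times it, then the intrinsics apply), "R" (3x3) and "t" (3): a world point X has camera coordinates R X + t; the wrist camera has in their place "hand_eye" (4x4, takes a point from camera to tool coordinates, whose origin is the TCP and whose axes are the flange's). Camera axes: x right, y down, z forward; pixel columns grow to the right and rows downward; lengths in m; the calibration is good to about 2 mm. A picture is of the moment at which its call begins: read the wrist's pose just before it. calibration takes no time and is no camera call.
- ctrl.close_job(): hands the job in, once; it reports no verdict.
The state is a dict: "t": time; "joint_pos": joint angles; "dq": joint speeds; "effort": joint torques, N m; "eef_pos": TCP position; "tcp_rot": TCP orientation; "contact_force": force on the tool from outside, world axes, zero at the start; "torque": the same for the moment, N m; "finger_gap": opening from 0.0 (shut) to 1.0 (fully open).
Only numpy, scipy, OpenCV 4.12 (cv2) and the standard library are available. Lean on these libraries where they do the work, as an engineer would, in place of code of your own. Each camera call takes 0.05 s, during which the arm holds its last target.

## Working session

There is one attempt and no reset: what is moved stays moved. The work goes in short steps, Python scripts to look and compute and a tool call to move; the robot and the scene stay as the last step left them, time stands still between calls to the robot, and variables do not carry over. Pictures are saved under pics/ and viewed, and the job is handed in when it is done.

Besides the shell and the picture viewer there is one more tool, called after "Call:" as name(argument=value, ...), one argument or row to a line, values as JSON. carry_out: Moves the arm, as the interface text tells. Its arguments: {"type":"object","properties":{"targets":{"type":"array"},"grip":{"type":"number"},"grip_force":{"type":"number"}},"required":["targets"]}

```bash
ls; mkdir -p pics; python3 - <<'E'
from cell import ctrl
import cv2
s=ctrl.read_state(); print(s)
for n in ["top","side","wrist"]:
    im=ctrl.read_camera(n); cv2.imwrite(f"pics/{n}0.png",im[:,:,::-1]); print(n,ctrl.calibration(n))
E
```

```text
pics
{'t': 0.0, 'joint_pos': array([-1.26918866,  0.33391626,  0.03985915,  1.4663131 , -0.01336553,
        1.34328465, -0.05848907]), 'dq': array([ 0.00019707,  0.0005759 ,  0.00032245, -0.00025575,  0.00025092,
       -0.00081139,  0.0002075 ]), 'effort': array([-6.77358621e-04, -6.58545756e+01,  1.36545584e+00, -4.05559516e+01,
        1.69226713e-02,  1.24462610e-02, -1.25991565e-05]), 'eef_pos': array([0.25346507, 0.59807827, 0.2553971 ]), 'tcp_rot': array([-6.25320608e-01, -3.07853496e+00,  2.58404350e-03]), 'contact_force': array([0.74273254, 0.16426432, 0.34046445]), 'torque': array([ 0.04278118, -0.03645551,  0.02227332]), 'finger_gap': 0.9997857616558393}
top {'fx': 527.4065635703117, 'fy': 527.4065635703117, 'cx': 279.60393327192025, 'cy': 203.66364298085068, 'k1': 0.039349069960497786, 'R': array([[-0.00305657, -0.99997657,  0.00612591],
       [-0.99756716,  0.00262245, -0.0696627 ],
       [ 0.06964501, -0.00632393, -0.99755179]]), 't': array([-0.0201443 ,  0.55339599,  1.80104136])}
side {'fx': 394.178437986004, 'fy': 394.178437986004, 'cx': 281.24403912148586, 'cy': 208.63128778660516, 'k1': -0.0058290882232494975, 'R': array([[-0.99901321, -0.04416915,  0.00465841],
       [-0.03349235,  0.68030735, -0.7321613 ],
       [ 0.02916979, -0.73159483, -0.68111536]]), 't': array([0.52637437, 0.10047459, 1.33761078])}
wrist {'fx': 378.67201589556237, 'fy': 378.67201589556237, 'cx': 279.2466641269217, 'cy': 212.60975951927168, 'k1': -0.06624642942113299, 'hand_eye': array([[-1.37440936e-04, -9.58051290e-01, -2.86596765e-01,
         7.25646813e-02],
       [ 9.99999551e-01, -4.00297970e-04,  8.58576027e-04,
        -2.16009372e-04],
       [-9.37283974e-04, -2.86596519e-01,  9.58050916e-01,
        -1.17775343e-01],
       [ 0.00000000e+00,  0.00000000e+00,  0.00000000e+00,
         1.00000000e+00]])}
```

View pics/top0.png

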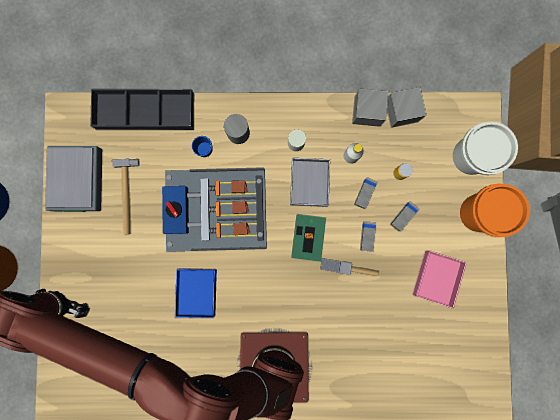

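View pics/side0.png

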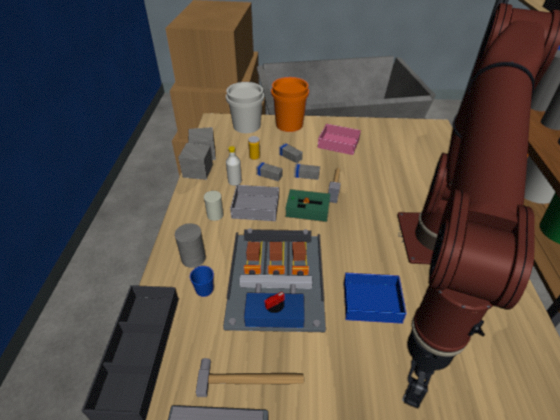

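View pics/wrist0.png

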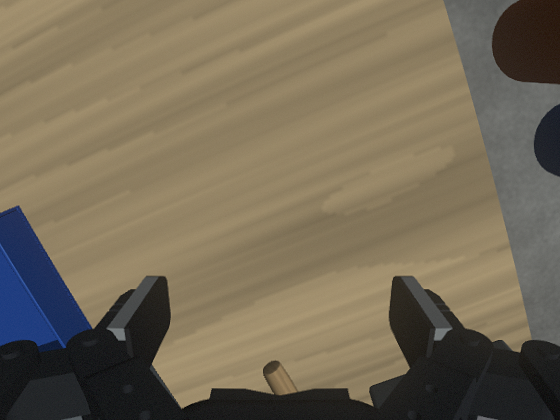

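```bash
cat > h.py <<'E'
from cell import ctrl
import cv2, numpy as np
from scipy.spatial.transform import Rotation as Ro
def cam(name,state=None):
    c=ctrl.calibration(name)
    if name=="wrist":
        T=np.eye(4); T[:3,:3]=Ro.from_rotvec(state["tcp_rot"]).as_matrix(); T[:3,3]=state["eef_pos"]
        M=T@np.array(c["hand_eye"]); o=M[:3,3]; Rw=M[:3,:3]
    else:
        Rw=c["R"].T; o=-Rw@c["t"]
    return c,o,Rw
def ray(c,Rw,px):
    px=np.atleast_2d(np.float64(px)); d=np.stack([(px[:,0]-c["cx"])/c["fx"],(px[:,1]-c["cy"])/c["fy"]],1)
    u=d.copy()
    for _ in range(10): u=d/(1+c["k1"]*(u**2).sum(1,keepdims=True))
    return np.c_[u,np.ones(len(u))]@Rw.T
def onplane(name,px,z,state=None):
    c,o,Rw=cam(name,state); r=ray(c,Rw,px); s=(z-o[2])/r[:,2]; return o+r*s[:,None]
def proj(name,X,state=None):
    c,o,Rw=cam(name,state); p=(np.atleast_2d(X)-o)@Rw; u=p[:,:2]/p[:,2:]; u=u*(1+c["k1"]*(u**2).sum(1,keepdims=True))
    return u*[c["fx"],c["fy"]]+[c["cx"],c["cy"]]
def snap(name,fn,crop=None,k=1):
    s=ctrl.read_state(); im=ctrl.read_camera(name); np.savez("pics/"+fn+".npz",im=im,**{q:np.array(s[q]) for q in("tcp_rot","eef_pos")})
    v=im[:,:,::-1]
    cv2.imwrite("pics/"+fn+"_full.png",v)
    if crop: x0,y0,x1,y1=crop; v=v[y0:y1,x0:x1]
    if k!=1: v=cv2.resize(v,None,fx=k,fy=k,interpolation=cv2.INTER_CUBIC)
    cv2.imwrite("pics/"+fn+".png",v); return im,s
def load(fn):
    d=np.load("pics/"+fn+".npz"); return d["im"],{"tcp_rot":d["tcp_rot"],"eef_pos":d["eef_pos"]}
def totool(s,P):  # world points -> tool-frame mm
    return (np.atleast_2d(P)-s["eef_pos"])@Ro.from_rotvec(s["tcp_rot"]).as_matrix()*1000
def yaw(s): # world heading of tool x
    R=Ro.from_rotvec(s["tcp_rot"]).as_matrix(); return np.arctan2(R[1,0],R[0,0])
E
python3 - <<'E'
import cv2
im=cv2.imread("pics/top0.png")
a=im[155:265,155:275]; cv2.imwrite("pics/c1.png",cv2.resize(a,None,fx=5,fy=5,interpolation=cv2.INTER_CUBIC))
a=im[135:285,280:440]; cv2.imwrite("pics/c2.png",cv2.resize(a,None,fx=4,fy=4,interpolation=cv2.INTER_CUBIC))
E
```

```text
(no output)
```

View pics/c1.png

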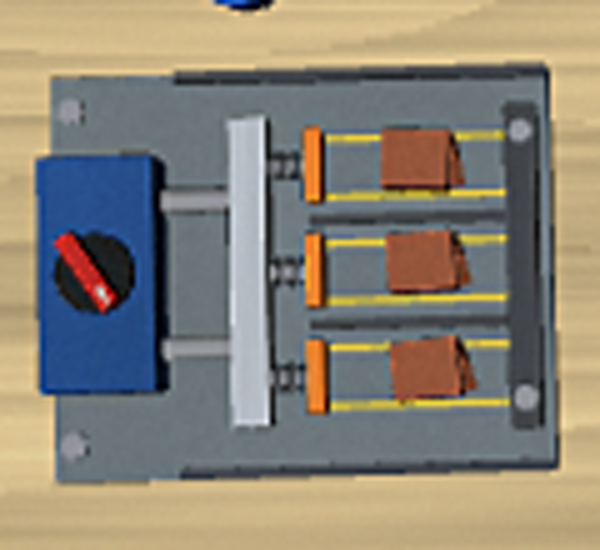

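View pics/c2.png

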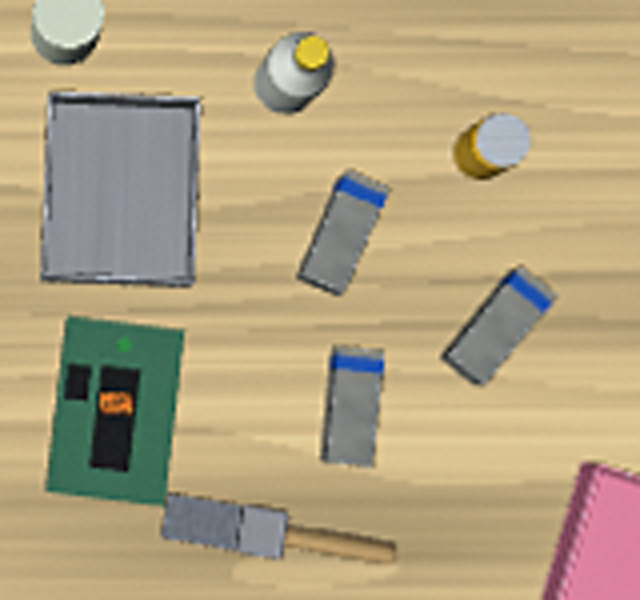

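```bash
cat > m.py <<'E'
from h import *
im=cv2.imread("pics/top0.png")[:,:,::-1].copy()
hsv=cv2.cvtColor(im,cv2.COLOR_RGB2HSV)
def blobs(m,amin=20):
    n,l,st,ce=cv2.connectedComponentsWithStats(m.astype(np.uint8))
    return [(st[i],ce[i],(l==i)) for i in range(1,n) if st[i][4]>=amin]
E
python3 - <<'E'
from m import *
H,S,V=[hsv[...,i].astype(int) for i in range(3)]
for nm,px in dict(wood=(200,320),prism=(368,237),scrap=(238,187),pan=(310,182),green=(300,250),bed=(230,245),stop=(260,210),orange=(217,187),bluebox=(170,195)).items():
    print(nm,hsv[px[1],px[0]])
X,Y=np.meshgrid(range(560),range(420))
def show(nm,m,z,amin=15):
    for st,ce,mm in blobs(m,amin):
        c,_=cv2.findContours(mm.astype(np.uint8),cv2.RETR_EXTERNAL,cv2.CHAIN_APPROX_NONE)
        r=cv2.minAreaRect(max(c,key=len))
        b=onplane("top",cv2.boxPoints(r),z)
        cen=onplane("top",[r[0]],z)[0]
        e=b[1]-b[0];f=b[2]-b[1]
        if np.linalg.norm(e)<np.linalg.norm(f): e,f=f,e
        print(nm,np.round(ce,1),st[4],"world",np.round(cen*1000),"L",np.round([1000*np.linalg.norm(e),1000*np.linalg.norm(f)]),"ang deg",np.round(np.degrees(np.arctan2(e[1],e[0])),1))
bedw=(X>155)&(X<275)&(Y>155)&(Y<265)
show("brown",bedw&(H<12)&(S>100)&(V<190)&(V>80)&(X>225),.06)
show("orange",bedw&(H<20)&(H>8)&(S>180)&(V>180),.054,8)
right=(X>285)&(X<440)&(Y>150)&(Y<260)
show("blue band",right&(H>100)&(H<130)&(S>120),.04)
show("green",right&(H>60)&(H<95)&(S>80),.05)
show("sw orange",right&(H<20)&(S>180)&(V>150)&(X<330)&(Y>215),.05,4)
show("grey",right&(S<40)&(V>90)&(V<200),.04)
show("red",bedw&((H<8)|(H>172))&(S>180)&(X<190),.105)
show("bluebox",bedw&(H>100)&(H<130)&(S>120)&(X<190),.07)
show("yellow",bedw&(H>20)&(H<32)&(S>140)&(X>215),.02,10)
E
```

```text
wood [ 20  87 213]
prism [ 68   8 125]
scrap [  9 153 150]
pan [111  12 153]
green [ 76 116 110]
bed [101  32 126]
stop [109  26  78]
orange [ 13 205 233]
bluebox [109 180 142]
brown [238.3 186.2] 166 world [611. 116.  60.] L [54. 34.] ang deg -90.1
brown [239.5 206.9] 168 world [541. 112.  60.] L [54. 37.] ang deg -90.1
brown [240.3 228.3] 166 world [469. 109.  60.] L [53. 38.] ang deg -82.0
orange [217.  187.5] 42 world [606. 190.  54.] L [44.  7.] ang deg -179.7
orange [217.  208.2] 40 world [535. 190.  54.] L [44.  7.] ang deg -179.7
orange [217.9 229.8] 40 world [464. 188.  54.] L [44. 10.] ang deg -179.7
blue band [369.7 182.6] 43 world [ 624. -331.   40.] L [41. 12.] ang deg -112.2
blue band [411.6 207.4] 42 world [ 538. -471.   40.] L [40. 11.] ang deg -129.4
blue band [369.  225.5] 43 world [ 477. -325.   40.] L [41. 10.] ang deg -90.1
green [308.9 237.4] 987 world [ 437. -119.   50.] L [147. 100.] ang deg -7.1
sw orange [308.3 235.2] 29 world [ 445. -119.   50.] L [24. 13.] ang deg -90.2
grey [351.2 156.4] 112 world [ 714. -271.   40.] L [55. 38.] ang deg -90.2
grey [309.5 
[... 618 characters left out ...]
 431. -319.   40.] L [78. 44.] ang deg -7.2
red [171.8 208.5] 74 world [531. 331. 105.] L [57. 17.] ang deg -144.8
bluebox [175.2 209.5] 984 world [531. 328.  70.] L [159.  84.] ang deg -178.0
yellow [225. 182.] 11 world [629. 167.  20.] L [35.  0.] ang deg 89.9
yellow [237.5 193.3] 36 world [590. 124.  20.] L [121.   3.] ang deg -87.7
yellow [225.5 203. ] 12 world [556. 165.  20.] L [38.  0.] ang deg 89.9
yellow [250.8 202.2] 12 world [558.  77.  20.] L [28.  3.] ang deg -90.1
yellow [241.3 214.1] 29 world [516. 106.  20.] L [86.  3.] ang deg -90.2
yellow [226.5 224. ] 12 world [484. 161.  20.] L [38.  0.] ang deg 89.8
yellow [240.8 235.2] 33 world [444. 106.  20.] L [93.  3.] ang deg -90.2
```

```bash
cat > go.py <<'E'
import sys
from h import *
# usage: go.py x y z heading_deg  (mm)
s=ctrl.read_state(); x,y,z,hd=map(float,sys.argv[1:5])
d=totool(s,[[x/1000,y/1000,z/1000]])[0]
dy=np.radians(hd)-yaw(s); dy=(dy+np.pi)%(2*np.pi)-np.pi
print("t",round(s["t"],2),"pos",np.round(s["eef_pos"]*1000,1),"head",round(np.degrees(yaw(s)),1),"j7",round(s["joint_pos"][6],2),"gap",round(s["finger_gap"],3),"shift",np.round(d,1),"turn",round(-dy,3),"F",np.round(s["contact_force"],1))
E
python3 go.py 540 200 330 92
```

```text
t 0.15 pos [253.5 598.2 255.6] head 157.0 j7 -0.06 gap 1.0 shift [-419.2 -254.9  -74. ] turn 1.135 F [-0.3 -0.2  0.2]
```

Call:
carry_out(
  targets=[
    [-45,-27,-20,0.15],
    [-95,-57,-40,0.3],
    [-145,-88,-55,0.45],
    [-197,-120,-65,0.6],
    [-250,-152,-74,0.75],
  ],
)

```text
t: 0.78
eef_pos: [0.4252, 0.3592, 0.3307]
tcp_rot: [-1.716, -2.632, -0.0]
contact_force: [0.6, 1.3, 0.3]
finger_gap: 1.001
```

```bash
python3 go.py 540 200 330 92
```

```text
t 0.78 pos [425.2 359.2 330.7] head 113.8 j7 -0.34 gap 1.001 shift [-192.    40.8    0.6] turn 0.38 F [0.6 1.3 0.3]
```

Call:
carry_out(
  targets=[
    [-48,10,0,0.1],
    [-96,20,0,0.2],
    [-144,30,0,0.3],
    [-192,41,0,0.38],
    [-192,41,0,0.38],
  ],
)

```text
t: 1.4
eef_pos: [0.5422, 0.1978, 0.3302]
tcp_rot: [2.185, 2.255, -0.001]
contact_force: [0.3, 0.1, -0.2]
finger_gap: 1.001
```

```bash
python3 go.py 540 200 330 92; python3 -c "
from h import *
snap('wrist','w1')"
```

```text
t 1.4 pos [542.2 197.8 330.2] head 91.8 j7 -0.33 gap 1.001 shift [ 2.3 -2.1  0.2] turn -0.003 F [ 0.3  0.1 -0.2]
```

View pics/w1.png

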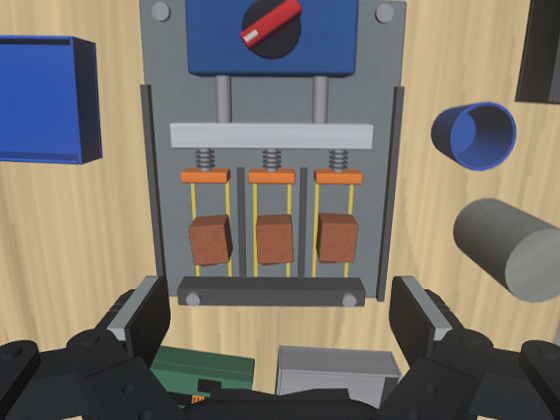

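```bash
python3 - <<'E'
from m import *
im,s=load("w1"); hsv=cv2.cvtColor(im,cv2.COLOR_RGB2HSV); H,S,V=[hsv[...,i].astype(int) for i in range(3)]
X,Y=np.meshgrid(range(560),range(420))
def show(nm,m,z,amin):
    for st,ce,mm in blobs(m,amin):
        c,_=cv2.findContours(mm.astype(np.uint8),cv2.RETR_EXTERNAL,cv2.CHAIN_APPROX_NONE)
        r=cv2.minAreaRect(max(c,key=len)); b=cv2.boxPoints(r)
        B=onplane("wrist",b,z,s)*1000; e=B[1]-B[0];f=B[2]-B[1]
        if np.linalg.norm(e)<np.linalg.norm(f): e,f=f,e
        print(nm,np.round(ce,1),st[4],"cen",np.round(B.mean(0)[:2],1),"L",np.round([np.linalg.norm(e),np.linalg.norm(f)],1),"ang",round(np.degrees(np.arctan2(e[1],e[0])),1),"corners px",np.round(b).astype(int).tolist())
bed=(Y>100)&(Y<285)&(X>150)&(X<390)
show("brown",bed&((H<13))&(S>90)&(V<190)&(V>40)&(Y>195),.06,200)
show("orange",bed&(H<22)&(H>5)&(S>170)&(V>200)&(Y<195),.054,50)
show("yellow",bed&(H>18)&(H<35)&(S>140),.02,30)
show("red",(Y<80)&(X>190)&(X<360)&((H<8)|(H>172))&(S>150),.105,100)
show("bar",bed&(S<40)&(V>160)&(Y<155),.056,100)
# stop edges: column profile
for x in (200,235,310,345):
    print(x,[int(v) for v in V[262:310,x]])
np.set_printoptions(linewidth=200)
for p in [(211,240),(275,240),(337,225),(272,176)]: print(hsv[p[1],p[0]])
E
```

```text
brown [336.3 237.8] 1797 cen [607.9 126.4] L [57.7 42.7] ang 89.3 corners px [[315, 262], [319, 212], [358, 215], [354, 265]]
brown [208.7 240.1] 1703 cen [467.7 119.4] L [59.1 41.5] ang -89.1 corners px [[189, 216], [227, 215], [228, 265], [190, 266]]
brown [274.1 239.1] 1700 cen [539.6 123.3] L [57.4 38. ] ang -84.9 corners px [[255, 216], [291, 214], [293, 263], [258, 265]]
orange [203.9 176.9] 382 cen [462.4 189.4] L [46.7  8.6] ang 1.6 corners px [[181, 173], [225, 173], [225, 181], [181, 181]]
orange [270.4 177.2] 387 cen [534.4 191.6] L [46.4  8.6] ang 1.8 corners px [[249, 173], [293, 173], [293, 181], [249, 181]]
orange [339.4 177.8] 379 cen [606.5 192.8] L [46.7  8.6] ang 1.9 corners px [[317, 174], [361, 174], [361, 182], [317, 182]]
yellow [227.  197.9] 96 cen [483.3 158. ] L [41.   3.4] ang -88.3 corners px [[225, 181], [228, 181], [229, 215], [226, 215]]
yellow [193. 201.] 104 cen [443.3 152.7] L [44.9  3.3] ang -88.5 corners px [[191, 183], [193, 183], [196, 220], [193, 220]]
yellow [254.8 232.2] 229 cen [516.3 118.2] L [118.    3.1] ang -88.6 corners px [[253, 183], [
[... 1394 characters left out ...]
3, 122, 121, 121, 120, 119, 120, 121, 120, 121, 122, 124, 104, 67, 67, 66, 68, 68, 68, 66, 68, 69, 67, 67, 67, 74, 84, 84, 84, 82, 83, 84, 81, 81, 79, 80, 84, 84, 83, 84, 80, 106, 164, 195, 193, 193]
310 [121, 123, 123, 124, 123, 121, 124, 123, 123, 123, 122, 124, 123, 126, 123, 93, 66, 65, 67, 68, 68, 68, 71, 67, 69, 67, 67, 71, 76, 82, 78, 79, 80, 81, 81, 82, 80, 80, 82, 84, 83, 83, 80, 85, 132, 182, 192, 190]
345 [144, 172, 182, 183, 186, 187, 194, 195, 200, 199, 203, 202, 203, 208, 205, 143, 70, 67, 67, 68, 67, 70, 69, 70, 70, 70, 70, 72, 76, 82, 82, 95, 104, 112, 120, 137, 147, 146, 144, 146, 146, 147, 147, 146, 156, 186, 196, 199]
[  8 133 150]
[  9 133 150]
[  9 134 147]
[ 11 175 214]
```

```bash
python3 go.py 609 119 62 91.6; python3 - <<'E'
from h import *
im,s=load("w1")
print("stop base",onplane("wrist",[(200,276.5),(310,277.3)],.02,s)*1000)
print("stop top",onplane("wrist",[(200,289),(310,290)],.056,s)*1000)
print("pad front base",onplane("wrist",[(204,182),(270,182.5),(339,182.5)],.054,s)*1000)
E
```

```text
t 1.45 pos [540.9 200.5 330.1] head 92.1 j7 -0.33 gap 0.999 shift [-83.8  65.2 268.1] turn 0.008 F [-0.5  0.9 -0.4]
stop base [[448.59963446  56.23112058  20.        ]
 [585.76762907  59.52942776  20.        ]]
stop top [[455.72738818  58.26509795  56.        ]
 [582.80672186  61.08011993  56.        ]]
pad front base [[463.37176671 184.06925139  54.        ]
 [533.51296259 185.63003766  54.        ]
 [606.80873291 187.96923841  54.        ]]
```

Call:
carry_out(
  targets=[
    [-30,25,50,0],
    [-60,50,110,0],
    [-84,65,165,0],
    [-84,65,200,0],
    [-84,65,200,0],
  ],
  grip=-0.32,
)

```text
t: 2.08
eef_pos: [0.6059, 0.1217, 0.1269]
tcp_rot: [-2.173, -2.264, 0.009]
contact_force: [-0.3, 0.7, 0.9]
finger_gap: 0.661
```

```bash
python3 go.py 609 119 62 91.6; python3 -c "
from h import *
snap('wrist','w2')"
```

```text
t 2.08 pos [605.9 121.7 126.9] head 92.4 j7 -0.07 gap 0.661 shift [-2.7  3.5 64.9] turn 0.013 F [-0.3  0.7  0.9]
```

View pics/w2.png

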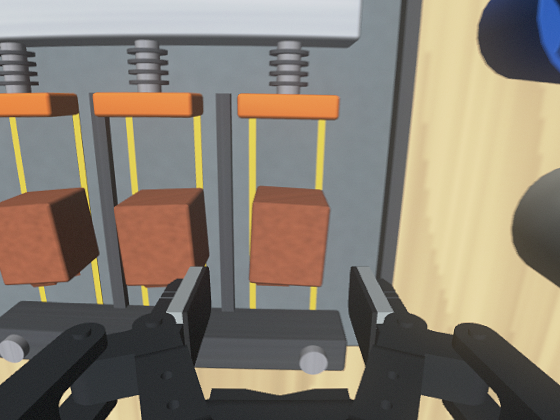

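```bash
python3 - <<'E'
from h import *
im,s=load("w2")
print(np.round(onplane("wrist",[(249,283),(323,286),(252,203),(328,207),(118,283),(200,285),(117,205),(206,205),(65,284),(0,281)],.06,s)*1000,1))
E
```

```text
[[590.2  98.6  60. ]
 [630.3  98.5  60. ]
 [590.9 143.5  60. ]
 [629.5 143.   60. ]
 [518.2  95.   60. ]
 [563.6  96.1  60. ]
 [521.5 139.5  60. ]
 [567.6 141.4  60. ]
 [487.7  92.6  60. ]
 [449.   92.   60. ]]
```

```bash
python3 - <<'E'
from h import *
im,s=load("w2")
a=im[170:310,100:345,::-1]; cv2.imwrite("pics/c3.png",cv2.resize(a,None,fx=3,fy=3))
E
```

```text
(no output)
```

View pics/c3.png

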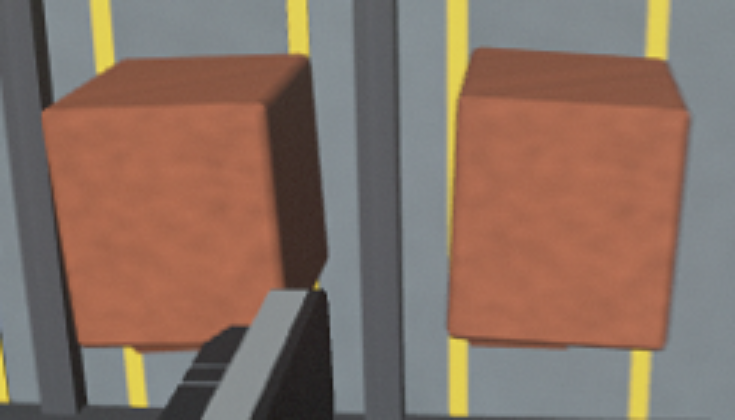

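Call:
carry_out(
  targets=[
    [0,3,30,0],
    [0,3,55,0],
    [0,3,65,0],
    [0,3,65,0],
    [0,3,65,0],
  ],
)

```text
t: 2.75
eef_pos: [0.6124, 0.1217, 0.067]
tcp_rot: [2.176, 2.265, 0.003]
contact_force: [-0.4, -0.4, -0.5]
finger_gap: 0.658
```

Call:
carry_out(
  targets=[
    [0,0,0,0],
    [0,0,0,0],
    [0,0,0,0],
    [0,0,0,0],
  ],
  grip=1,
  grip_force=40,
)

```text
t: 3.25
eef_pos: [0.6121, 0.1215, 0.0667]
tcp_rot: [2.176, 2.265, 0.003]
contact_force: [-1.9, 1.2, 5.9]
finger_gap: 0.458
```

Call:
carry_out(
  targets=[
    [0,0,-30,0],
    [0,0,-70,0],
    [-20,0,-100,0],
    [-75,0,-100,0],
    [-130,0,-100,0],
  ],
)

```text
t: 3.88
eef_pos: [0.6169, -0.0097, 0.1663]
tcp_rot: [2.174, 2.266, 0.002]
contact_force: [0.5, -0.3, -1.2]
finger_gap: 0.458
```

```bash
python3 go.py 595 -96 48 91.6
```

```text
t 3.88 pos [616.9  -9.7 166.3] head 92.4 j7 0.15 gap 0.458 shift [-85.4 -25.6 118.3] turn 0.013 F [ 0.5 -0.3 -1.2]
```

Call:
carry_out(
  targets=[
    [-45,-12,0,0.013],
    [-85,-25,20,0.013],
    [-85,-25,70,0.013],
    [-85,-25,105,0.013],
    [-85,-25,112,0.013],
  ],
)

```text
t: 4.5
eef_pos: [0.5935, -0.0945, 0.0515]
tcp_rot: [-2.19, -2.249, 0.004]
contact_force: [0.2, -0.1, -0.0]
finger_gap: 0.458
```

```bash
python3 go.py 595 -96 52 91.6;python3 -c "
from h import *
snap('wrist','w3')"
```

```text
t 4.5 pos [593.5 -94.5  51.5] head 91.5 j7 0.34 gap 0.458 shift [-1.5  1.4 -0.5] turn -0.001 F [ 0.2 -0.1 -0. ]
```

View pics/w3.png

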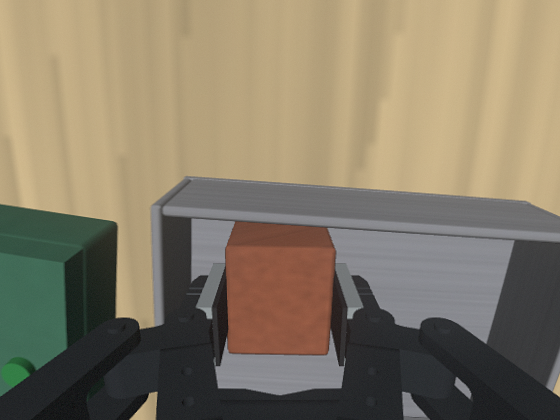

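Call:
carry_out(
  targets=[
    [0,0,0,0],
    [0,0,0,0],
    [0,0,-40,0],
    [0,0,-90,0],
    [50,-20,-110,0],
  ],
  grip=-0.12,
)

```text
t: 5.18
eef_pos: [0.576, -0.049, 0.1679]
tcp_rot: [2.194, 2.239, 0.006]
contact_force: [1.6, 2.3, 0.1]
finger_gap: 0.56
```

```bash
python3 go.py 542 119 62 92
```

```text
t 5.17 pos [576.  -49.  167.9] head 91.2 j7 0.17 gap 0.56 shift [168.8 -31.4 105.4] turn -0.015 F [1.6 2.3 0.1]
```

Call:
carry_out(
  targets=[
    [55,-10,0,0],
    [110,-22,10,0],
    [167,-33,25,-0.015],
    [167,-33,50,-0.015],
    [167,-33,50,-0.015],
  ],
  grip=-0.32,
)

```text
t: 5.8
eef_pos: [0.5355, 0.1211, 0.113]
tcp_rot: [-2.173, -2.268, 0.002]
contact_force: [-0.3, -1.2, -0.0]
finger_gap: 0.659
```

```bash
python3 go.py 541 118 65 92.5;python3 -c "
from h import *
snap('wrist','w4')"
```

```text
t 5.8 pos [535.5 121.1 113. ] head 92.5 j7 -0.13 gap 0.659 shift [-3.3  5.4 48. ] turn -0.001 F [-0.3 -1.2 -0. ]
```

View pics/w4.png

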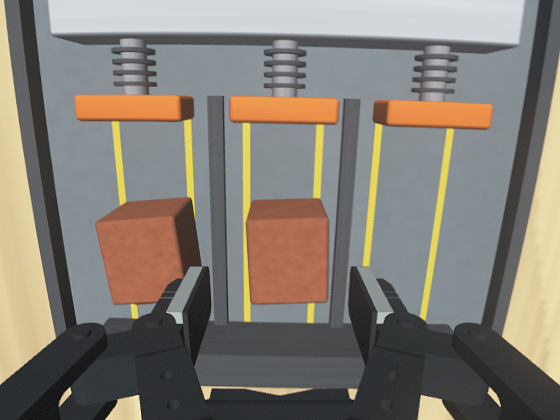

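Call:
carry_out(
  targets=[
    [-2,5,25,0],
    [-2,5,47,0],
    [-2,5,47,0],
    [-2,5,47,0],
  ],
)

```text
t: 6.35
eef_pos: [0.5424, 0.1186, 0.068]
tcp_rot: [2.175, 2.266, 0.003]
contact_force: [0.1, -0.3, -0.2]
finger_gap: 0.658
```

Call:
carry_out(
  targets=[
    [0,0,0,0],
    [0,0,0,0],
    [0,0,0,0],
    [0,0,0,0],
  ],
  grip=1,
)

```text
t: 6.85
eef_pos: [0.5422, 0.1191, 0.0679]
tcp_rot: [2.174, 2.267, 0.003]
contact_force: [-1.9, -0.7, 7.0]
finger_gap: 0.456
```

Call:
carry_out(
  targets=[
    [0,0,-30,0],
    [0,0,-70,0],
    [-20,0,-100,0],
    [-75,10,-100,0],
    [-130,20,-100,0],
  ],
)

```text
t: 7.48
eef_pos: [0.5673, -0.0109, 0.1677]
tcp_rot: [2.172, 2.269, 0.003]
contact_force: [0.7, 0.3, -1.8]
finger_gap: 0.458
```

```bash
python3 go.py 595 -155 52 91.6
```

```text
t 7.47 pos [567.3 -10.9 167.7] head 92.5 j7 0.12 gap 0.458 shift [-145.3   21.1  115.7] turn 0.016 F [ 0.7  0.3 -1.8]
```

Call:
carry_out(
  targets=[
    [-50,7,0,0],
    [-100,14,0,0],
    [-145,21,15,0.016],
    [-145,21,65,0.016],
    [-145,21,112,0.016],
  ],
)

```text
t: 8.1
eef_pos: [0.5958, -0.1532, 0.0552]
tcp_rot: [2.191, 2.249, 0.006]
contact_force: [0.8, 1.0, -0.6]
finger_gap: 0.453
```

Call:
carry_out(
  targets=[
    [0,0,0,0],
    [0,0,0,0],
    [0,0,0,0],
    [0,0,-40,0],
    [0,0,-95,0],
  ],
  grip=-0.12,
)

```text
t: 8.72
eef_pos: [0.5934, -0.1539, 0.1509]
tcp_rot: [-2.192, -2.25, 0.001]
contact_force: [1.4, 0.4, 0.7]
finger_gap: 0.562
```

```bash
python3 go.py 469 117 115 92;python3 -c "
from h import *
snap('wrist','w5')"
```

```text
t 8.72 pos [ 593.4 -153.9  150.9] head 91.5 j7 0.41 gap 0.562 shift [ 274.  -117.3   36. ] turn -0.009 F [1.4 0.4 0.7]
```

View pics/w5.png

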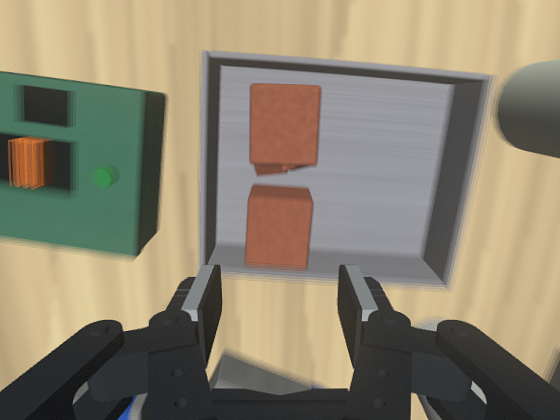

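Call:
carry_out(
  targets=[
    [55,-23,0,0],
    [110,-46,0,0],
    [165,-70,0,0],
    [220,-94,0,0],
    [272,-117,10,0],
  ],
  grip=-0.32,
)

```text
t: 9.4
eef_pos: [0.4699, 0.117, 0.1413]
tcp_rot: [2.192, 2.249, 0.007]
contact_force: [0.4, 0.7, -0.3]
finger_gap: 0.659
```

Call:
carry_out(
  targets=[
    [0,0,15,0],
    [0,0,27,0],
    [0,0,27,0],
  ],
)

```text
t: 9.78
eef_pos: [0.47, 0.1134, 0.1119]
tcp_rot: [2.195, 2.247, -0.002]
contact_force: [-0.5, -0.4, -0.2]
finger_gap: 0.66
```

```bash
python3 go.py 469 116 67 92;python3 -c "
from h import *
snap('wrist','w6')"
```

```text
t 9.78 pos [470.  113.4 111.9] head 91.4 j7 -0.23 gap 0.66 shift [ 2.7 -0.9 44.9] turn -0.011 F [-0.5 -0.4 -0.2]
```

View pics/w6.png

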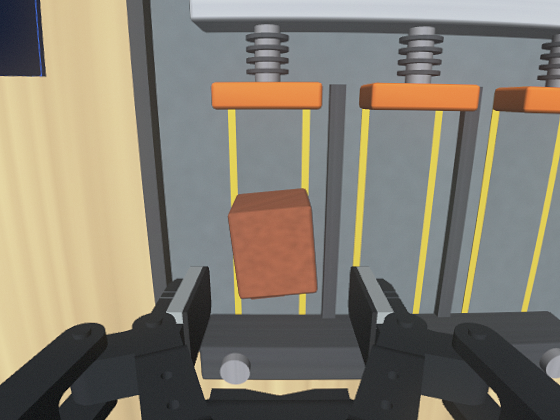

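Call:
carry_out(
  targets=[
    [2,-2,25,-0.09],
    [2,-2,44,-0.09],
    [2,-2,44,-0.09],
    [2,-2,44,-0.09],
  ],
)

```text
t: 10.32
eef_pos: [0.4686, 0.1164, 0.0692]
tcp_rot: [2.09, 2.345, 0.001]
contact_force: [0.7, -0.2, 0.1]
finger_gap: 0.661
```

Call:
carry_out(
  targets=[
    [0,0,0,0],
    [0,0,0,0],
    [0,0,0,0],
    [0,0,0,0],
  ],
  grip=1,
)

```text
t: 10.82
eef_pos: [0.4685, 0.1169, 0.0694]
tcp_rot: [2.089, 2.346, 0.002]
contact_force: [-0.9, -1.4, 7.1]
finger_gap: 0.464
```

Call:
carry_out(
  targets=[
    [0,0,-30,0],
    [0,0,-70,0],
    [-20,15,-100,0],
    [-65,40,-100,0],
    [-110,65,-100,0],
  ],
)

```text
t: 11.45
eef_pos: [0.5461, 0.0145, 0.1693]
tcp_rot: [2.087, 2.348, 0.003]
contact_force: [-0.4, -0.2, -1.3]
finger_gap: 0.455
```

```bash
python3 go.py 657 -125 55 91.6
```

```text
t 11.45 pos [546.1  14.5 169.3] head 96.7 j7 0.13 gap 0.455 shift [-151.6   93.6  114.3] turn 0.09 F [-0.4 -0.2 -1.3]
```

Call:
carry_out(
  targets=[
    [-45,28,0,0.03],
    [-90,56,0,0.06],
    [-135,84,0,0.09],
    [-152,94,40,0.09],
    [-152,94,85,0.09],
  ],
)

```text
t: 12.08
eef_pos: [0.657, -0.1274, 0.0828]
tcp_rot: [2.194, 2.246, 0.0]
contact_force: [-0.4, 0.2, -2.1]
finger_gap: 0.451
```

```bash
python3 go.py 657 -125 55 91.6;python3 -c "
from h import *
snap('wrist','w7')"
```

```text
t 12.07 pos [ 657.  -127.4   82.8] head 91.3 j7 0.41 gap 0.451 shift [ 2.5  0.  27.8] turn -0.004 F [-0.4  0.2 -2.1]
```

View pics/w7.png

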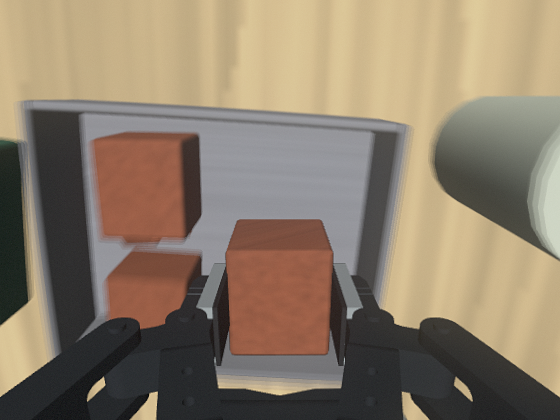

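Call:
carry_out(
  targets=[
    [2,0,15,0],
    [2,0,26,0],
    [2,0,26,0],
  ],
)

```text
t: 12.5
eef_pos: [0.6561, -0.1225, 0.0577]
tcp_rot: [2.191, 2.251, 0.001]
contact_force: [0.5, 0.1, -1.1]
finger_gap: 0.458
```

Call:
carry_out(
  targets=[
    [0,0,0,0],
    [0,0,0,0],
    [0,0,0,0],
    [0,0,-40,0],
    [0,0,-95,0],
  ],
  grip=-0.12,
)

```text
t: 13.12
eef_pos: [0.655, -0.1227, 0.1522]
tcp_rot: [-2.191, -2.249, 0.003]
contact_force: [0.8, -0.7, 0.3]
finger_gap: 0.56
```

```bash
python3 go.py 590 -300 250 120;python3 -c "
from h import *
snap('wrist','w8');snap('top','t8',(155,135,435,285),2.8)"
```

```text
t 13.12 pos [ 655.  -122.7  152.2] head 91.5 j7 0.38 gap 0.56 shift [-175.5  -69.9  -97.6] turn -0.498 F [ 0.8 -0.7  0.3]
```

View pics/w8.png

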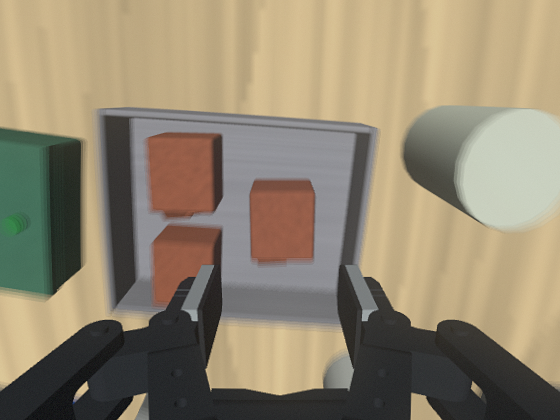

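View pics/t8.png

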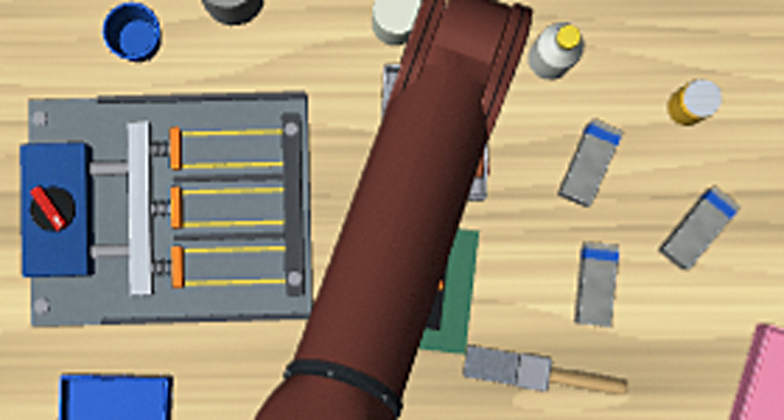

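Call:
carry_out(
  targets=[
    [-10,-8,-50,-0.17],
    [-50,-35,-100,-0.34],
    [-95,-60,-140,-0.51],
    [-140,-90,-150,-0.68],
    [-185,-118,-150,-0.85],
  ],
  grip=-0.32,
)

```text
t: 13.85
eef_pos: [0.5419, -0.3133, 0.3043]
tcp_rot: [1.061, 2.953, -0.0]
contact_force: [0.6, -0.3, -0.8]
finger_gap: 0.659
```

```bash
python3 go.py 540 -340 300 157
```

```text
t 13.85 pos [ 541.9 -313.3  304.3] head 140.5 j7 1.47 gap 0.659 shift [-15.5 -21.8   4.3] turn -0.288 F [ 0.6 -0.3 -0.8]
```

Call:
carry_out(
  targets=[
    [-8,-10,2,-0.15],
    [-15,-22,4,-0.29],
    [-15,-22,4,-0.29],
    [-15,-22,4,-0.29],
  ],
)

```text
t: 14.35
eef_pos: [0.5405, -0.3369, 0.2983]
tcp_rot: [0.636, 3.077, 0.0]
contact_force: [1.0, 0.3, 0.1]
finger_gap: 0.66
```

```bash
python3 go.py 540 -340 300 157;python3 -c "
from h import *
snap('wrist','w9')"
```

```text
t 14.35 pos [ 540.5 -336.9  298.3] head 156.7 j7 1.79 gap 0.66 shift [-0.8 -3.  -1.7] turn -0.006 F [1.  0.3 0.1]
```

View pics/w9.png

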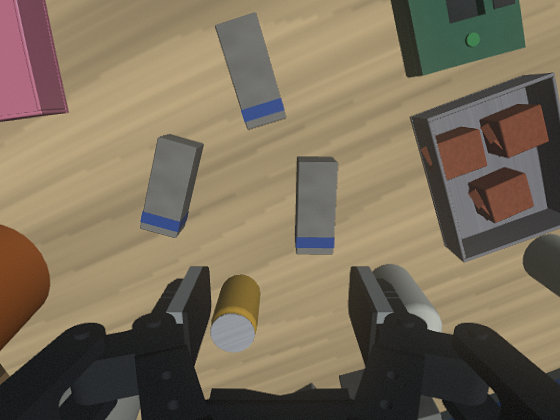

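```bash
python3 - <<'E'
from h import *
im,s=load("w9")
a=im[0:270,130:350,::-1]; a=cv2.resize(a,None,fx=2.2,fy=2.2,interpolation=cv2.INTER_CUBIC); cv2.imwrite("pics/c9.png",a)
E
```

View pics/c9.png

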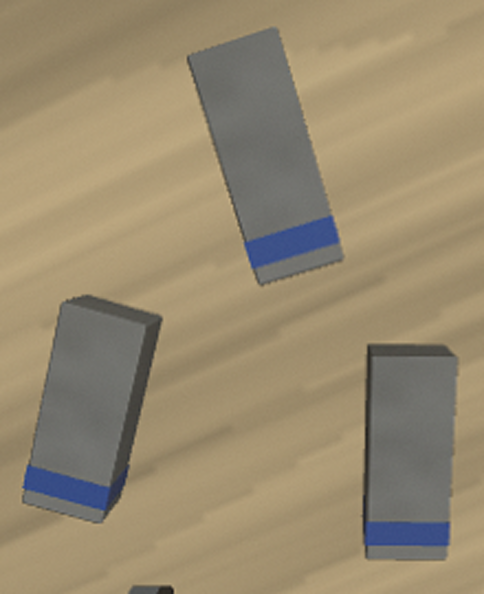

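```bash
python3 - <<'E'
from h import *
im,s=load("w9")
for n,q in dict(A=[(368,357),(456,357),(447,559),(365,559)],B=[(62,302),(147,324),(103,522),(22,501)],C=[(188,55),(276,28),(343,260),(261,285)]).items():
    p=np.array(q)/2.2+[130,0]; P=onplane("wrist",p,.04,s)*1000
    u=(P[3]+P[2]-P[0]-P[1])/2
    print(n,np.round(P.mean(0),1),"L",round(np.linalg.norm(u),1),"W",np.round([np.linalg.norm(P[1]-P[0]),np.linalg.norm(P[2]-P[3])],1),"ang of (toward band)",round(np.degrees(np.arctan2(u[1],u[0])),1))
E
python3 go.py 589 -317 120 157
```

```text
A [ 589.5 -316.5   40. ] L 99.0 W [40.  40.1] ang of (toward band) -23.4
B [ 508.6 -447.5   40. ] L 98.5 W [39.2 40. ] ang of (toward band) -39.6
C [ 440.8 -321.8   40. ] L 99.0 W [38.3 37.9] ang of (toward band) -6.7
t 14.4 pos [ 540.6 -336.7  298.3] head 156.7 j7 1.79 gap 0.659 shift [-36.7  37.1 178.3] turn -0.005 F [0.6 0.5 0.6]
```

Call:
carry_out(
  targets=[
    [-18,18,45,0],
    [-37,37,95,0],
    [-37,37,150,0],
    [-37,37,190,0],
    [-37,37,190,0],
  ],
)

```text
t: 15.02
eef_pos: [0.5874, -0.3161, 0.1053]
tcp_rot: [-0.631, -3.072, -0.002]
contact_force: [-0.4, -0.1, 0.2]
finger_gap: 0.66
```

```bash
python3 go.py 589.5 -316.5 38 156.6;python3 -c "
from h import *
snap('wrist','w10')"
```

```text
t 15.03 pos [ 587.4 -316.1  105.3] head 156.8 j7 1.8 gap 0.66 shift [-2.5  0.4 67.3] turn 0.003 F [-0.4 -0.1  0.2]
```

View pics/w10.png

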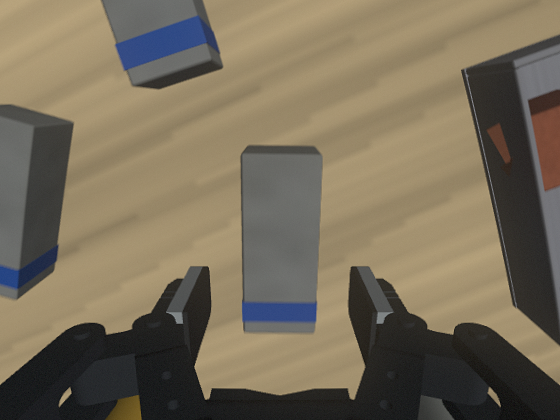

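Call:
carry_out(
  targets=[
    [-2,0,30,0],
    [-2,0,60,0],
    [-2,0,66,0],
    [-2,0,66,0],
  ],
)

```text
t: 15.58
eef_pos: [0.5916, -0.3193, 0.0443]
tcp_rot: [0.631, 3.075, -0.001]
contact_force: [0.2, -0.6, -0.2]
finger_gap: 0.658
```

Call:
carry_out(
  targets=[
    [0,0,0,0],
    [0,0,0,0],
    [0,0,0,0],
    [0,0,0,0],
  ],
  grip=1,
  grip_force=80,
)

```text
t: 16.08
eef_pos: [0.592, -0.3194, 0.0449]
tcp_rot: [0.631, 3.074, -0.0]
contact_force: [-1.7, 1.2, 7.3]
finger_gap: 0.447
```

Call:
carry_out(
  targets=[
    [0,0,-20,0],
    [0,0,-55,0],
    [0,0,-95,0],
    [0,0,-100,0],
  ],
)

```text
t: 16.58
eef_pos: [0.5921, -0.3201, 0.1471]
tcp_rot: [0.631, 3.071, -0.002]
contact_force: [-0.7, -0.4, -2.4]
finger_gap: 0.448
```

```bash
python3 go.py 608.5 122 130 91.6;python3 -c "
from h import *
snap('wrist','w11')"
```

```text
t 16.57 pos [ 592.1 -320.1  147.1] head 156.8 j7 1.79 gap 0.448 shift [159.4 412.8  16. ] turn 1.138 F [-0.7 -0.4 -2.4]
```

View pics/w11.png

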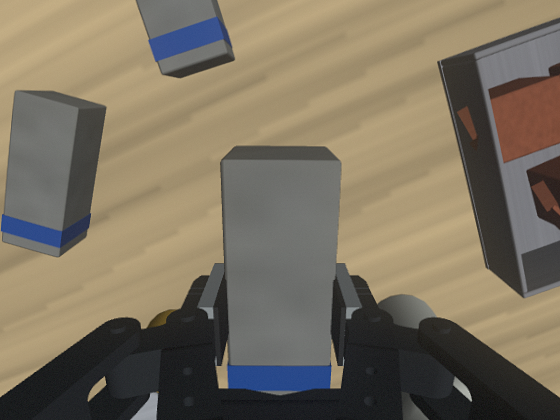

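Call:
carry_out(
  targets=[
    [18,45,-10,0.13],
    [36,92,-15,0.26],
    [55,140,-15,0.39],
    [73,188,-15,0.52],
    [92,237,-15,0.66],
  ],
)

```text
t: 17.25
eef_pos: [0.5986, -0.063, 0.1564]
tcp_rot: [-1.6, -2.702, 0.001]
contact_force: [0.4, 0.7, -2.6]
finger_gap: 0.448
```

```bash
python3 go.py 609 119 110 91.6
```

```text
t 17.25 pos [598.6 -63.  156.4] head 118.7 j7 0.71 gap 0.448 shift [154.6  96.7  46.3] turn 0.473 F [ 0.4  0.7 -2.6]
```

Call:
carry_out(
  targets=[
    [42,26,0,0.12],
    [84,52,0,0.24],
    [125,78,0,0.36],
    [154,96,10,0.47],
    [154,96,46,0.473],
  ],
)

```text
t: 17.88
eef_pos: [0.6091, 0.1214, 0.1112]
tcp_rot: [-2.18, -2.262, -0.004]
contact_force: [-0.0, -0.9, -2.9]
finger_gap: 0.446
```

Call:
carry_out(
  targets=[
    [0,0,0,0],
    [0,0,0,0],
  ],
)

```text
t: 18.12
eef_pos: [0.6089, 0.1155, 0.1119]
tcp_rot: [2.186, 2.256, -0.001]
contact_force: [0.4, 0.2, -3.7]
finger_gap: 0.452
```

```bash
python3 go.py 609 119 66 91.6;python3 -c "
from h import *
snap('wrist','w12')"
```

```text
t 18.12 pos [608.9 115.5 111.9] head 91.8 j7 -0.01 gap 0.452 shift [ 3.5  0.2 45.9] turn 0.004 F [ 0.4  0.2 -3.7]
```

View pics/w12.png

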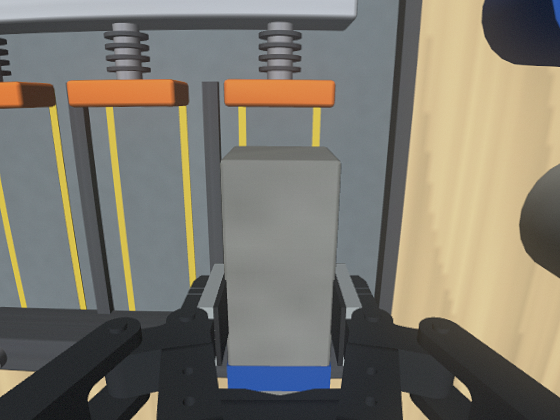

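```bash
python3 - <<'E'
from h import *
im,s=load("w12")
print(s["eef_pos"],onplane("wrist",[(222,160),(338,160)],.1075,s)*1000)
print("pad front",onplane("wrist",[(280,106)],.024,s)*1000,onplane("wrist",[(230,82),(335,82)],.054,s)*1000)
print("pad front top",onplane("wrist",[(280,105)],.054,s)*1000)
E
```

```text
[0.60890839 0.11549178 0.11191494] [[588.74722424 168.70355175 107.5       ]
 [626.32325122 169.88607633 107.5       ]]
pad front [[607.33539576 185.08836524  24.        ]] [[584.76136342 195.18026156  54.        ]
 [631.21827661 196.67574968  54.        ]]
pad front top [[607.19495994 185.92694603  54.        ]]
```

Call:
carry_out(
  targets=[
    [1,0,20,0],
    [1,0,38,0],
    [1,0,43,0],
    [1,0,46,0],
    [1,0,46,0],
  ],
)

```text
t: 18.8
eef_pos: [0.609, 0.1173, 0.0655]
tcp_rot: [2.184, 2.257, 0.0]
contact_force: [-0.2, -0.3, -3.0]
finger_gap: 0.449
```

```bash
python3 go.py 609 119 66 91.6
```

```text
t 18.8 pos [609.  117.3  65.5] head 91.9 j7 0.02 gap 0.449 shift [ 1.7  0.1 -0.5] turn 0.005 F [-0.2 -0.3 -3. ]
```

Call:
carry_out(
  targets=[
    [0,0,1,0],
    [0,0,1,0],
  ],
)

```text
t: 19.05
eef_pos: [0.6091, 0.1175, 0.0649]
tcp_rot: [2.184, 2.257, 0.001]
contact_force: [-1.0, -0.6, 3.4]
finger_gap: 0.449
```

Call:
carry_out(
  targets=[
    [0,0,0,0],
    [0,0,0,0],
    [0,0,0,0],
    [0,0,-40,0],
    [0,0,-95,0],
  ],
  grip=-0.2,
)

```text
t: 19.68
eef_pos: [0.6078, 0.1173, 0.1591]
tcp_rot: [-2.184, -2.257, 0.005]
contact_force: [0.3, 1.1, 1.4]
finger_gap: 0.597
```

```bash
python3 go.py 440 -321.8 200 173;python3 -c "
from h import *
snap('wrist','w13');snap('top','t13',(155,135,435,285),2.8)"
```

```text
t 19.68 pos [607.8 117.3 159.1] head 91.9 j7 -0.03 gap 0.597 shift [-433.4 -182.3  -39.8] turn -1.416 F [0.3 1.1 1.4]
```

View pics/w13.png

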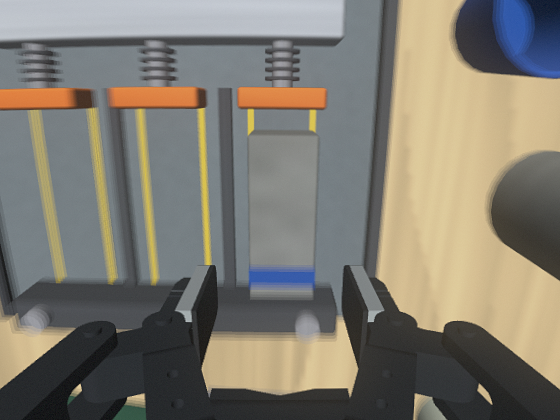

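View pics/t13.png

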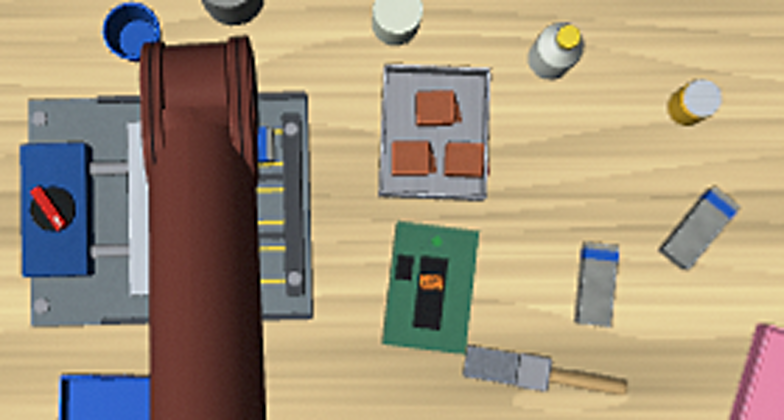

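```bash
python3 go.py 508.6 -447.5 180 140.4
```

```text
t 19.77 pos [611.9 117.5 165.4] head 91.9 j7 -0.03 gap 0.602 shift [-561.3 -121.5  -17.1] turn -0.847 F [0.8 0.3 0. ]
```

Call:
carry_out(
  targets=[
    [-58,-12,-15,-0.08],
    [-116,-24,-15,-0.17],
    [-174,-37,-15,-0.25],
    [-232,-49,-15,-0.34],
    [-290,-61,-15,-0.43],
  ],
  grip=-0.32,
)

```text
t: 20.4
eef_pos: [0.5568, -0.1761, 0.1743]
tcp_rot: [1.648, 2.674, 0.001]
contact_force: [0.7, -0.0, -0.5]
finger_gap: 0.658
```

```bash
python3 go.py 508.6 -447.5 160 140.4
```

```text
t 20.4 pos [ 556.8 -176.1  174.3] head 116.7 j7 0.87 gap 0.658 shift [-220.8 -165.1   14.2] turn -0.413 F [ 0.7 -0.  -0.5]
```

Call:
carry_out(
  targets=[
    [-46,-34,0,-0.09],
    [-92,-69,0,-0.18],
    [-138,-103,0,-0.26],
    [-184,-137,5,-0.34],
    [-220,-165,14,-0.413],
  ],
)

```text
t: 21.02
eef_pos: [0.5071, -0.4475, 0.1601]
tcp_rot: [1.067, 2.954, -0.001]
contact_force: [0.0, -0.9, 0.0]
finger_gap: 0.659
```

Call:
carry_out(
  targets=[
    [0,0,20,0],
    [0,0,40,0],
    [0,0,40,0],
  ],
)

```text
t: 21.4
eef_pos: [0.5081, -0.4423, 0.1179]
tcp_rot: [-1.066, -2.952, -0.003]
contact_force: [0.3, 0.2, 0.2]
finger_gap: 0.658
```

```bash
python3 go.py 508.6 -447.5 42 140.4;python3 -c "
from h import *
snap('wrist','w14')"
```

```text
t 21.4 pos [ 508.1 -442.3  117.9] head 140.3 j7 1.78 gap 0.658 shift [-4.  -3.8 75.9] turn -0.002 F [0.3 0.2 0.2]
```

View pics/w14.png

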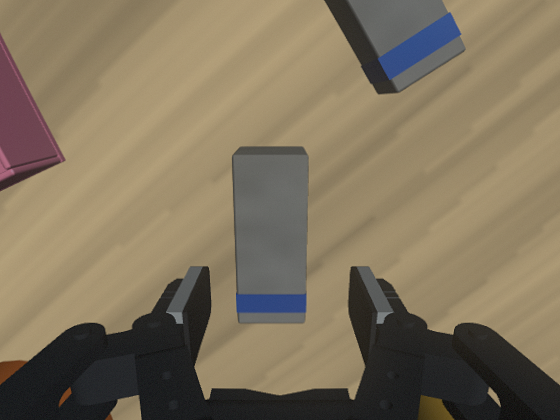

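Call:
carry_out(
  targets=[
    [-3,-4,35,0],
    [-3,-4,65,0],
    [-3,-4,74,0],
    [-3,-4,74,0],
  ],
)

```text
t: 21.95
eef_pos: [0.5083, -0.4495, 0.047]
tcp_rot: [1.068, 2.954, -0.0]
contact_force: [-0.2, 0.5, 0.8]
finger_gap: 0.66
```

Call:
carry_out(
  targets=[
    [0,0,0,0],
    [0,0,0,0],
    [0,0,0,0],
    [0,0,0,0],
  ],
  grip=1,
)

```text
t: 22.45
eef_pos: [0.5087, -0.4505, 0.0485]
tcp_rot: [1.068, 2.951, -0.001]
contact_force: [-0.8, 1.6, 8.1]
finger_gap: 0.444
```

Call:
carry_out(
  targets=[
    [0,0,-20,0],
    [0,0,-55,0],
    [0,0,-95,0],
    [0,0,-110,0],
  ],
)

```text
t: 22.95
eef_pos: [0.5084, -0.451, 0.1601]
tcp_rot: [1.069, 2.95, -0.002]
contact_force: [-0.3, -0.6, -3.5]
finger_gap: 0.444
```

```bash
python3 go.py 537 119 150 91.6;python3 -c "
from h import *
snap('wrist','w15')"
```

```text
t 22.95 pos [ 508.4 -451.   160.1] head 140.2 j7 1.78 gap 0.444 shift [343.1 456.1   8.7] turn 0.848 F [-0.3 -0.6 -3.5]
```

View pics/w15.png

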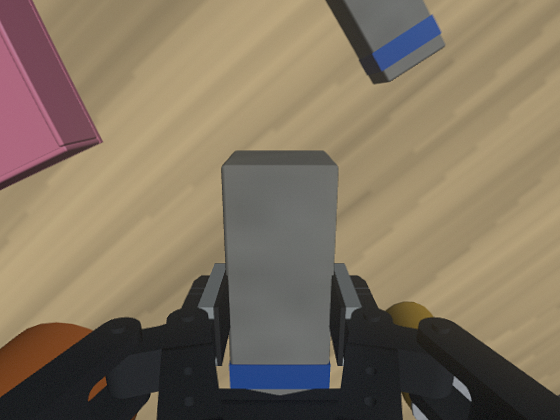

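Call:
carry_out(
  targets=[
    [34,45,0,0.08],
    [68,91,0,0.17],
    [103,137,0,0.25],
    [137,182,0,0.34],
    [171,228,0,0.42],
  ],
)

```text
t: 23.62
eef_pos: [0.5215, -0.1632, 0.1553]
tcp_rot: [-1.665, -2.663, 0.001]
contact_force: [0.8, -0.2, -3.9]
finger_gap: 0.443
```

```bash
python3 go.py 537 119 150 91.6
```

```text
t 23.62 pos [ 521.5 -163.2  155.3] head 116.0 j7 0.83 gap 0.443 shift [246.9 137.5   5.4] turn 0.425 F [ 0.8 -0.2 -3.9]
```

Call:
carry_out(
  targets=[
    [50,28,0,0.09],
    [100,56,0,0.18],
    [150,84,0,0.27],
    [200,111,0,0.36],
    [246,137,5,0.425],
  ],
)

```text
t: 24.25
eef_pos: [0.5364, 0.118, 0.1507]
tcp_rot: [-2.189, -2.253, 0.0]
contact_force: [1.3, 0.1, -3.3]
finger_gap: 0.445
```

Call:
carry_out(
  targets=[
    [0,0,20,0],
    [0,0,38,0],
    [0,0,38,0],
    [0,0,38,0],
  ],
)

```text
t: 24.75
eef_pos: [0.5372, 0.1149, 0.1136]
tcp_rot: [2.188, 2.254, -0.0]
contact_force: [0.2, -0.3, -3.7]
finger_gap: 0.449
```

```bash
python3 go.py 537 119 68 91.6;python3 -c "
from h import *
snap('wrist','w16')"
```

```text
t 24.75 pos [537.2 114.9 113.6] head 91.7 j7 -0.1 gap 0.449 shift [ 4.1 -0.1 45.6] turn 0.001 F [ 0.2 -0.3 -3.7]
```

View pics/w16.png

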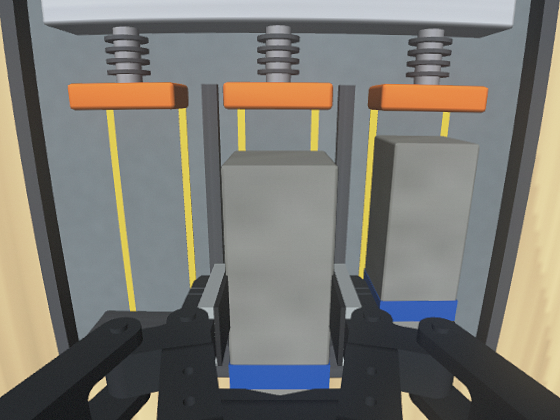

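Call:
carry_out(
  targets=[
    [3,0,20,0],
    [3,0,38,0],
    [3,0,43,0],
    [3,0,45,0],
    [3,0,45,0],
  ],
)

```text
t: 25.42
eef_pos: [0.5373, 0.1188, 0.0688]
tcp_rot: [2.187, 2.255, 0.001]
contact_force: [0.2, -0.5, -4.1]
finger_gap: 0.447
```

```bash
python3 go.py 537 119 66 91.6
```

```text
t 25.43 pos [537.3 118.8  68.8] head 91.8 j7 -0.06 gap 0.447 shift [ 0.2 -0.3  2.8] turn 0.003 F [ 0.2 -0.5 -4.1]
```

Call:
carry_out(
  targets=[
    [0,0,1.5,0],
    [0,0,1.5,0],
  ],
)

```text
t: 25.68
eef_pos: [0.5375, 0.1189, 0.0684]
tcp_rot: [-2.187, -2.255, -0.002]
contact_force: [-6.6, -1.9, 12.9]
finger_gap: 0.447
```

Call:
carry_out(
  targets=[
    [0,0,0,0],
    [0,0,0,0],
    [0,0,0,0],
    [0,0,-40,0],
    [0,0,-95,0],
  ],
  grip=-0.2,
)

```text
t: 26.3
eef_pos: [0.536, 0.1186, 0.1618]
tcp_rot: [-2.186, -2.255, 0.005]
contact_force: [1.3, 1.0, -0.2]
finger_gap: 0.602
```

```bash
python3 go.py 440.8 -321.8 170 173.3;python3 -c "
from h import *
snap('wrist','w17');snap('top','t17',(155,135,435,285),2.8)"
```

```text
t 26.3 pos [536.  118.6 161.8] head 91.8 j7 -0.14 gap 0.602 shift [-437.3 -108.8   -7.2] turn -1.423 F [ 1.3  1.  -0.2]
```

View pics/w17.png

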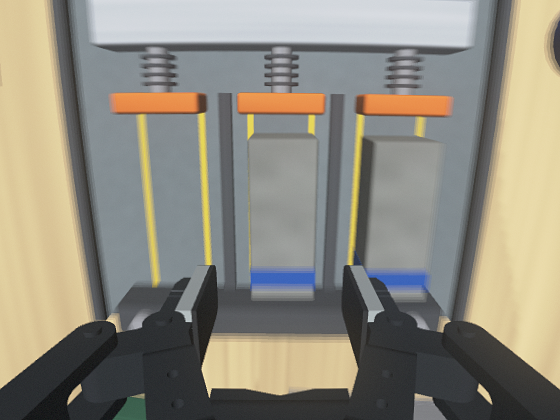

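View pics/t17.png

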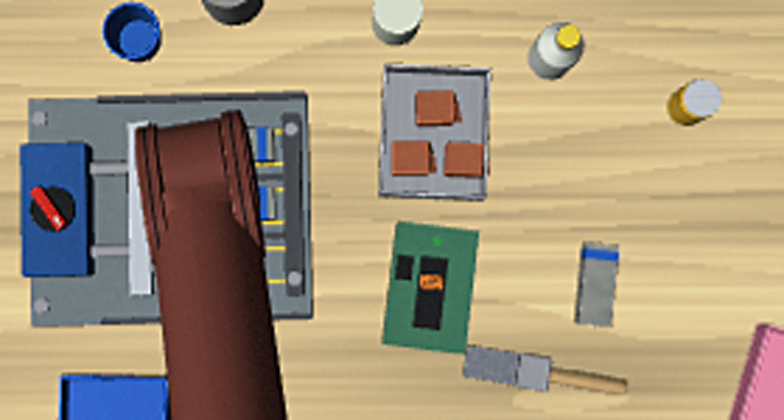

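Call:
carry_out(
  targets=[
    [-48,-12,-10,-0.15],
    [-96,-24,-10,-0.3],
    [-145,-36,-10,-0.45],
    [-194,-48,-10,-0.6],
    [-243,-61,-10,-0.75],
  ],
  grip=-0.32,
)

```text
t: 27.02
eef_pos: [0.483, -0.1273, 0.1718]
tcp_rot: [1.201, 2.903, 0.001]
contact_force: [0.9, 0.2, -0.1]
finger_gap: 0.662
```

```bash
python3 go.py 440.8 -321.8 150 173.3
```

```text
t 27.02 pos [ 483.  -127.3  171.8] head 135.0 j7 1.03 gap 0.662 shift [-107.6 -167.4   21.8] turn -0.668 F [ 0.9  0.2 -0.1]
```

Call:
carry_out(
  targets=[
    [-25,-40,0,-0.14],
    [-50,-80,0,-0.28],
    [-76,-120,0,-0.42],
    [-100,-156,10,-0.55],
    [-108,-167,22,-0.668],
  ],
)

```text
t: 27.65
eef_pos: [0.4397, -0.3232, 0.1497]
tcp_rot: [0.191, 3.135, -0.002]
contact_force: [-0.3, 0.6, 0.4]
finger_gap: 0.659
```

Call:
carry_out(
  targets=[
    [0,0,20,0],
    [0,0,35,0],
    [0,0,35,0],
  ],
)

```text
t: 28.02
eef_pos: [0.4403, -0.3195, 0.1138]
tcp_rot: [-0.191, -3.134, -0.001]
contact_force: [-0.1, -0.6, -0.5]
finger_gap: 0.66
```

```bash
python3 go.py 440.8 -321.8 44 173.3;python3 -c "
from h import *
snap('wrist','w18')"
```

```text
t 28.02 pos [ 440.3 -319.5  113.8] head 173.0 j7 2.22 gap 0.66 shift [-0.9 -2.2 69.8] turn -0.005 F [-0.1 -0.6 -0.5]
```

View pics/w18.png

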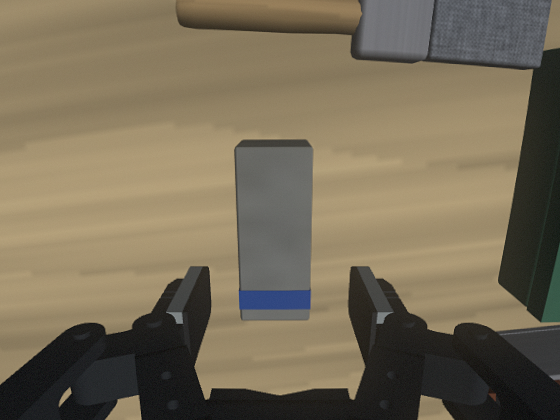

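Call:
carry_out(
  targets=[
    [-1,-3,35,0],
    [-1,-3,60,0],
    [-1,-3,69,0],
    [-1,-3,69,0],
  ],
)

```text
t: 28.58
eef_pos: [0.4417, -0.3233, 0.0462]
tcp_rot: [0.191, 3.136, -0.0]
contact_force: [0.1, -0.3, 0.1]
finger_gap: 0.661
```

Call:
carry_out(
  targets=[
    [0,0,0,0],
    [0,0,0,0],
    [0,0,0,0],
    [0,0,0,0],
  ],
  grip=1,
)

```text
t: 29.08
eef_pos: [0.4423, -0.3236, 0.0474]
tcp_rot: [0.191, 3.134, -0.0]
contact_force: [-1.8, 1.6, 6.3]
finger_gap: 0.451
```

Call:
carry_out(
  targets=[
    [0,0,-20,0],
    [0,0,-55,0],
    [0,0,-95,0],
    [0,0,-110,0],
  ],
)

```text
t: 29.58
eef_pos: [0.4424, -0.3241, 0.159]
tcp_rot: [0.191, 3.132, -0.002]
contact_force: [0.6, 0.1, -3.0]
finger_gap: 0.446
```

```bash
python3 go.py 464.5 118 150 91.6;python3 -c "
from h import *
snap('wrist','w19')"
```

```text
t 29.57 pos [ 442.4 -324.1  159. ] head 173.0 j7 2.19 gap 0.446 shift [ 31.9 441.5   8.5] turn 1.421 F [ 0.6  0.1 -3. ]
```

View pics/w19.png

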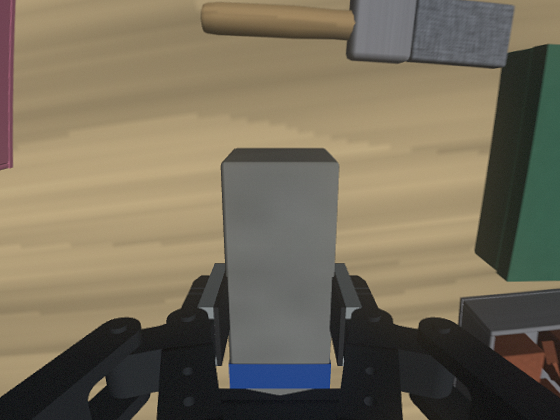

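Call:
carry_out(
  targets=[
    [-8,44,0,0.14],
    [-14,92,0,0.28],
    [-18,140,0,0.42],
    [-18,188,0,0.57],
    [-16,237,0,0.72],
  ],
)

```text
t: 30.25
eef_pos: [0.4856, -0.0882, 0.155]
tcp_rot: [-1.29, -2.863, 0.001]
contact_force: [1.0, 0.5, -2.8]
finger_gap: 0.446
```

```bash
python3 go.py 464.5 118 150 91.6
```

```text
t 30.25 pos [485.6 -88.2 155. ] head 131.5 j7 0.9 gap 0.446 shift [168.5 120.8   5. ] turn 0.696 F [ 1.   0.5 -2.8]
```

Call:
carry_out(
  targets=[
    [34,24,0,0.14],
    [68,48,0,0.28],
    [102,73,0,0.42],
    [136,97,0,0.56],
    [168,120,5,0.696],
  ],
)

```text
t: 30.88
eef_pos: [0.463, 0.1167, 0.1502]
tcp_rot: [-2.189, -2.253, 0.001]
contact_force: [2.0, 0.2, -3.3]
finger_gap: 0.446
```

Call:
carry_out(
  targets=[
    [0,0,20,0],
    [0,0,38,0],
    [0,0,38,0],
    [0,0,38,0],
  ],
)

```text
t: 31.38
eef_pos: [0.4638, 0.1151, 0.113]
tcp_rot: [2.185, 2.257, -0.0]
contact_force: [0.6, -0.2, -2.4]
finger_gap: 0.447
```

```bash
python3 go.py 464.5 118 68 91.6;python3 -c "
from h import *
snap('wrist','w20')"
```

```text
t 31.38 pos [463.8 115.1 113. ] head 91.9 j7 -0.22 gap 0.447 shift [ 2.9  0.8 45. ] turn 0.005 F [ 0.6 -0.2 -2.4]
```

View pics/w20.png

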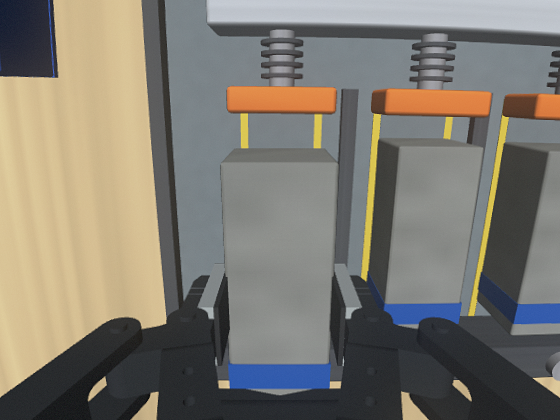

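Call:
carry_out(
  targets=[
    [2,1,20,0.005],
    [2,1,38,0.005],
    [2,1,43,0.005],
    [2,1,45,0.005],
    [2,1,45,0.005],
  ],
)

```text
t: 32.05
eef_pos: [0.4651, 0.1175, 0.0684]
tcp_rot: [2.19, 2.252, 0.001]
contact_force: [0.2, -0.1, -4.3]
finger_gap: 0.448
```

Call:
carry_out(
  targets=[
    [0,0,1,0],
    [0,0,1,0],
  ],
)

```text
t: 32.3
eef_pos: [0.4651, 0.1175, 0.0674]
tcp_rot: [2.19, 2.252, 0.002]
contact_force: [-0.8, 0.0, 2.0]
finger_gap: 0.444
```

Call:
carry_out(
  targets=[
    [0,0,0,0],
    [0,0,0,0],
    [0,0,0,0],
    [0,0,-40,0],
    [0,0,-95,0],
  ],
  grip=-0.2,
)

```text
t: 32.92
eef_pos: [0.4638, 0.1169, 0.162]
tcp_rot: [-2.19, -2.252, 0.005]
contact_force: [1.1, 1.4, 0.6]
finger_gap: 0.605
```

```bash
python3 go.py 532 200 300 91.6
```

```text
t 32.92 pos [463.8 116.9 162. ] head 91.6 j7 -0.27 gap 0.605 shift [  80.9   70.2 -138.4] turn -0.0 F [1.1 1.4 0.6]
```

Call:
carry_out(
  targets=[
    [20,18,-50,0],
    [50,44,-100,0],
    [81,70,-138,0],
    [81,70,-138,0],
    [81,70,-138,0],
  ],
)

```text
t: 33.55
eef_pos: [0.5322, 0.1997, 0.299]
tcp_rot: [2.191, 2.252, -0.002]
contact_force: [-0.4, -1.2, -1.4]
finger_gap: 0.602
```

```bash
python3 go.py 532 200 300 91.6;python3 -c "
from h import *
snap('wrist','w21')"
```

```text
t 33.55 pos [532.2 199.7 299. ] head 91.6 j7 -0.32 gap 0.602 shift [ 0.3 -0.2 -1. ] turn -0.0 F [-0.4 -1.2 -1.4]
```

View pics/w21.png

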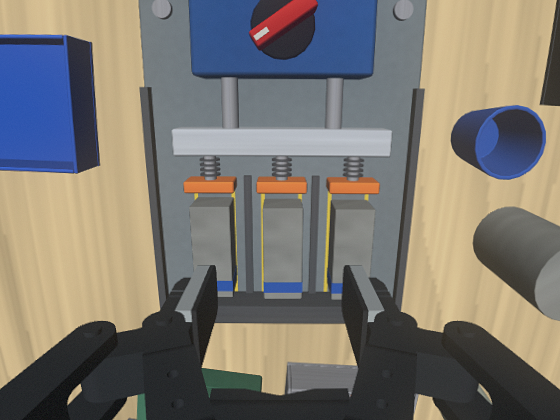

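```bash
python3 go.py 531 331 230 215
```

```text
t 33.6 pos [531.9 199.3 298.8] head 91.5 j7 -0.32 gap 0.599 shift [131.8   2.8  68.6] turn -2.155 F [-0.   0.1  0.1]
```

Call:
carry_out(
  targets=[
    [26,0,0,-0.18],
    [53,0,0,-0.36],
    [80,1,0,-0.54],
    [106,2,20,-0.72],
    [131,3,50,-0.9],
  ],
  grip=0.0,
)

```text
t: 34.22
eef_pos: [0.5317, 0.3311, 0.2492]
tcp_rot: [0.985, 2.983, 0.001]
contact_force: [0.6, 0.1, -0.4]
finger_gap: 0.5
```

Call:
carry_out(
  targets=[
    [0,0,5,-0.18],
    [0,0,10,-0.36],
    [0,0,15,-0.54],
    [0,0,18,-0.72],
    [0,0,18,-0.9],
  ],
)

```text
t: 34.85
eef_pos: [0.5311, 0.3298, 0.2306]
tcp_rot: [0.41, -3.113, 0.002]
contact_force: [0.0, 0.4, -0.1]
finger_gap: 0.501
```

```bash
python3 go.py 531 331 230 215
```

```text
t 34.85 pos [531.1 329.8 230.6] head -165.0 j7 1.28 gap 0.501 shift [-0.2  1.2  0.6] turn -0.349 F [ 0.   0.4 -0.1]
```

Call:
carry_out(
  targets=[
    [0,1,0,-0.17],
    [0,1,0,-0.349],
    [0,1,0,-0.349],
    [0,1,0,-0.349],
  ],
)

```text
t: 35.35
eef_pos: [0.5313, 0.3315, 0.2314]
tcp_rot: [0.93, -3.0, 0.0]
contact_force: [0.9, 0.3, 0.7]
finger_gap: 0.501
```

```bash
python3 go.py 531 331 230 215;python3 -c "
from h import *
snap('wrist','w22')"
```

```text
t 35.35 pos [531.3 331.5 231.4] head -145.5 j7 1.61 gap 0.501 shift [ 0.5 -0.3  1.4] turn -0.009 F [0.9 0.3 0.7]
```

View pics/w22.png

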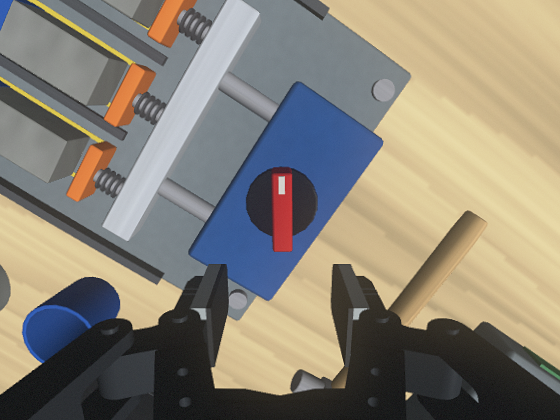

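```bash
python3 - <<'E'
from h import *
im,s=load("w22"); hsv=cv2.cvtColor(im,cv2.COLOR_RGB2HSV); H,S,V=[hsv[...,i].astype(int) for i in range(3)]
X,Y=np.meshgrid(range(560),range(420))
w=(X>220)&(X<340)&(Y>140)&(Y<270)
red=w&((H<8)|(H>172))&(S>150); yy,xx=np.nonzero(red); print(xx.min(),xx.max(),yy.min(),yy.max())
for r in range(yy.min(),yy.max()+1,8): q=xx[yy==r]; print(r,q.min(),q.max(),int(V[r,q.min()]),int(V[r,(q.min()+q.max())//2]),int(V[r,q.max()]))
blk=w&(V<60)&(S<90); yy,xx=np.nonzero(blk); 
c=cv2.convexHull(np.c_[xx,yy].astype(np.int32)); e=cv2.fitEllipse(c); print("disc",e)
for z in (.07,.075,.079): print(onplane("wrist",[e[0]],z,s)*1000)
a=im[150:270,220:350,::-1]; cv2.imwrite("pics/c22.png",cv2.resize(a,None,fx=5,fy=5,interpolation=cv2.INTER_CUBIC))
E
```

```text
272 291 171 250
171 290 290 91 91 91
179 272 291 119 208 185
187 272 291 114 207 189
195 272 291 106 183 189
203 272 291 100 184 192
211 272 291 94 185 194
219 273 291 130 185 190
227 273 291 122 188 188
235 273 291 116 187 187
243 273 291 110 190 190
disc ((278.3399658203125, 273.36053466796875), (115.18746185302734, 212.63925170898438), 2.681990385055542)
[[583.02898481 365.70369977  70.        ]]
[[581.03115472 364.3551619   75.        ]]
[[579.43289065 363.2763316   79.        ]]
```

View pics/c22.png

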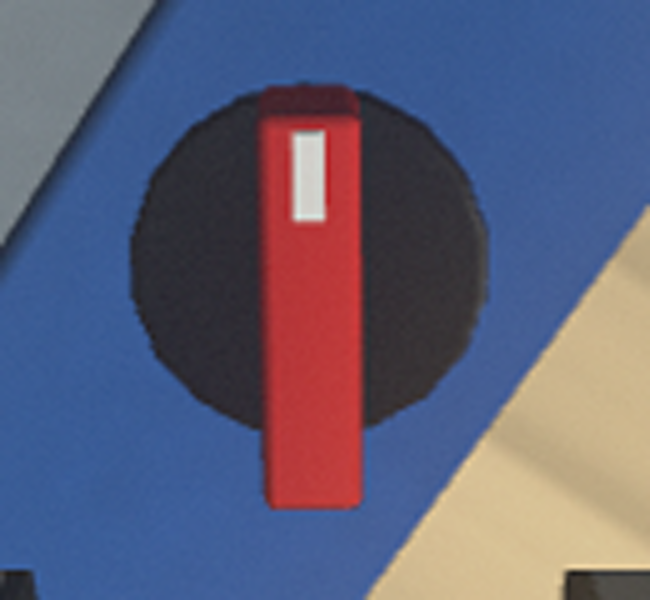

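```bash
python3 - <<'E'
from h import *
im,s=load("w22")
q=np.array([(264,117),(361,117),(361,505),(269,505)])/5+[220,150]
P=onplane("wrist",q,.105,s)*1000; print(np.round(P,1),np.round(P.mean(0),1))
u=(P[0]+P[1]-P[2]-P[3]); print("len",np.linalg.norm(u)/2,"dir",np.degrees(np.arctan2(u[1],u[0])))
d=np.array([(132,265),(488,265),(305,84),(305,440)])/5+[220,150]
D=onplane("wrist",d,.077,s)*1000; print(np.round(D,1)); print(s["eef_pos"]*1000,np.degrees(yaw(s)))
print("tool offset",totool(s,P.mean(0)/1000))
E
python3 go.py 531 331 108 -145
```

```text
[[512.  312.8 105. ]
 [504.8 323.2 105. ]
 [549.5 354.6 105. ]
 [556.7 344.  105. ]] [530.8 333.7 105. ]
len 54.56752499971143 dir -145.04408805953847
[[546.2 311.7  77. ]
 [516.2 355.4  77. ]
 [509.3 317.5  77. ]
 [554.5 348.7  77. ]]
[531.28924739 331.52108464 231.43354497] -145.5416913258926
tool offset [[ -0.87894886   2.05988173 126.43277897]]
t 35.4 pos [531.3 331.8 231.6] head -145.5 j7 1.61 gap 0.5 shift [  0.7  -0.5 123.6] turn -0.008 F [ 0.5  0.1 -0.4]
```

Call:
carry_out(
  targets=[
    [-1,2,40,-0.008],
    [-1,2,80,-0.008],
    [-1,2,110,-0.008],
    [-1,2,122,-0.008],
    [-1,2,122,-0.008],
  ],
)

```text
t: 36.02
eef_pos: [0.531, 0.3343, 0.1096]
tcp_rot: [0.948, -2.994, 0.001]
contact_force: [-0.6, 0.4, -0.2]
finger_gap: 0.499
```

Call:
carry_out(
  targets=[
    [0,0,0,0],
    [0,0,0,0],
    [0,0,0,0],
    [0,0,0,0],
  ],
  grip=1,
  grip_force=40,
)

```text
t: 36.52
eef_pos: [0.5324, 0.3343, 0.1115]
tcp_rot: [-0.948, 2.993, 0.0]
contact_force: [0.4, -1.9, 7.5]
finger_gap: 0.154
```

```bash
python3 go.py 531 333.5 108 -145;python3 -c "
from h import *
snap('wrist','w23')
print(ctrl.read_state()['torque'])"
```

```text
t 36.52 pos [532.4 334.3 111.5] head -144.9 j7 1.64 gap 0.154 shift [1.6 0.1 3.5] turn 0.003 F [ 0.4 -1.9  7.5]
[-0.53499728 -0.09194908  0.08843715]
```

View pics/w23.png

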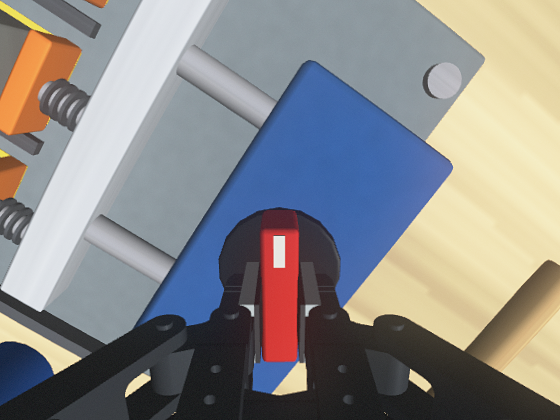

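Call:
carry_out(
  targets=[
    [0,0,0,0.16],
    [0,0,0,0.32],
    [0,0,0,0.48],
    [0,0,0,0.64],
    [0,0,0,0.8],
  ],
  grip_force=60,
)

```text
t: 37.2
eef_pos: [0.5327, 0.3332, 0.1116]
tcp_rot: [0.301, 3.125, 0.0]
contact_force: [-0.4, -6.9, 8.3]
finger_gap: 0.148
```

```bash
python3 go.py 531 333.5 108 -145;python3 -c "
from h import *
snap('wrist','w24')
print(ctrl.read_state()['torque'])"
```

```text
t 37.2 pos [532.7 333.2 111.6] head 169.0 j7 0.89 gap 0.148 shift [ 1.7 -0.1  3.6] turn -0.803 F [-0.4 -6.9  8.3]
[-1.23826379 -0.02149852 -0.04842191]
```

View pics/w24.png

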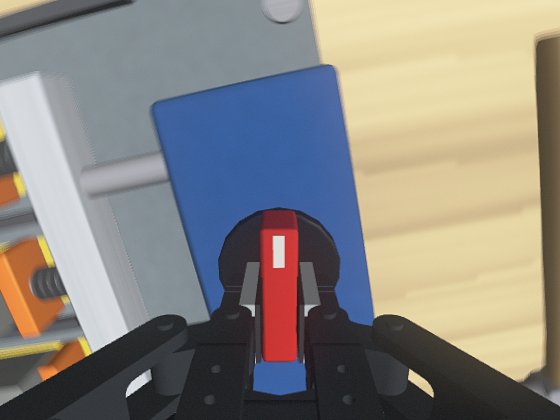

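Call:
carry_out(
  targets=[
    [0,0,0,0.17],
    [0,0,0,0.34],
    [0,0,0,0.51],
    [0,0,0,0.68],
    [0,0,0,0.85],
  ],
)

```text
t: 37.88
eef_pos: [0.5321, 0.3322, 0.1115]
tcp_rot: [1.565, 2.723, -0.002]
contact_force: [-4.1, -11.2, 12.4]
finger_gap: 0.146
```

Call:
carry_out(
  targets=[
    [0,0,0,0.17],
    [0,0,0,0.34],
    [0,0,0,0.51],
    [0,0,0,0.68],
    [0,0,0,0.85],
  ],
)

```text
t: 38.5
eef_pos: [0.5309, 0.332, 0.1115]
tcp_rot: [2.549, 1.836, -0.005]
contact_force: [-10.2, -12.1, 18.7]
finger_gap: 0.145
```

```bash
python3 go.py 531 333.5 108 -145;python3 -c "
from h import *
snap('wrist','w25');snap('side','s25',(220,220,340,335),5)
print(ctrl.read_state()['torque'])"
```

```text
t 38.5 pos [530.9 332.  111.5] head 71.5 j7 -0.66 gap 0.145 shift [ 1.5 -0.3  3.5] turn -2.504 F [-10.2 -12.1  18.7]
[-2.74835834  2.2150453  -0.19254529]
```

View pics/w25.png

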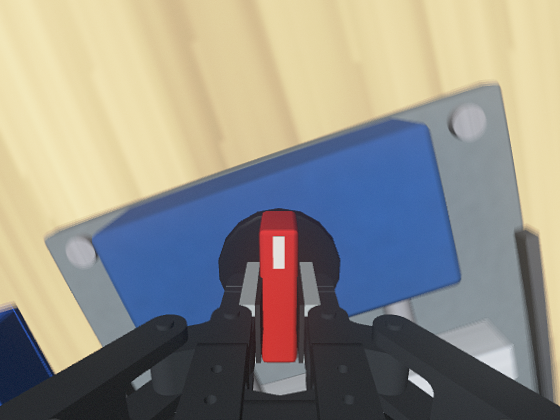

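View pics/s25.png

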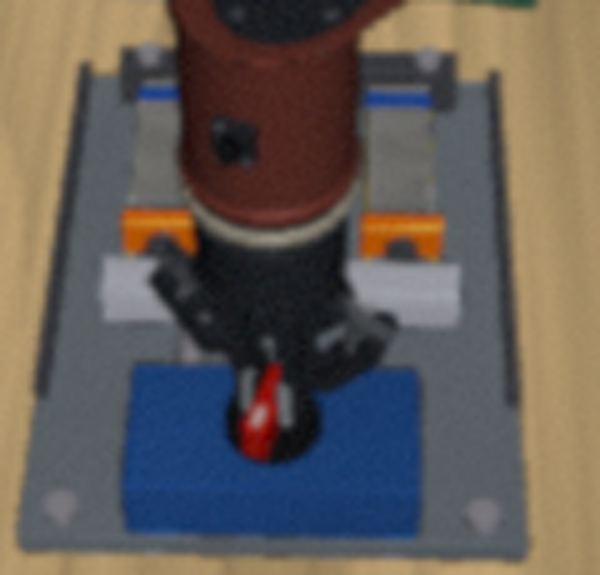

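Call:
carry_out(
  targets=[
    [0,0,0,0],
    [0,0,0,0],
    [0,0,0,0],
  ],
  grip=0.3,
)

```text
t: 38.98
eef_pos: [0.5311, 0.3349, 0.1098]
tcp_rot: [-2.542, -1.846, -0.0]
contact_force: [0.1, 0.5, 0.3]
finger_gap: 0.351
```

```bash
python3 go.py 531 333.5 109 71;python3 -c "
from h import *
snap('wrist','w26')
print(ctrl.read_state()['torque'])"
```

```text
t 38.98 pos [531.1 334.9 109.8] head 72.0 j7 -0.65 gap 0.351 shift [-1.4  0.3  0.8] turn 0.017 F [0.1 0.5 0.3]
[0.03998535 0.03087668 0.05640347]
```

View pics/w26.png

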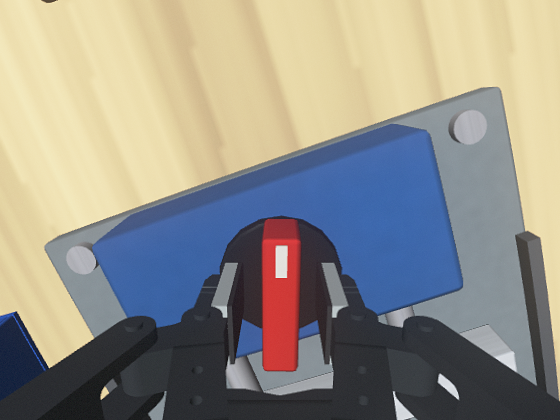

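```bash
python3 - <<'E'
from h import *
for f in ("w23","w26"):
    im,s=load(f)
    a=im[200:390,200:360,::-1]; cv2.imwrite(f"pics/c_{f}.png",cv2.resize(a,None,fx=3,fy=3,interpolation=cv2.INTER_CUBIC))
im,s=load("w26"); hsv=cv2.cvtColor(im,cv2.COLOR_RGB2HSV); H,S,V=[hsv[...,i].astype(int) for i in range(3)]
for r in (245,260,300,340,365): 
    q=np.nonzero(((H[r]<8)|(H[r]>172))&(S[r]>150)&(np.abs(np.arange(560)-280)<40))[0]; print(r,q.min(),q.max(),[int(V[r,k]) for k in (q.min(),q.min()+3,q.max()-3,q.max())])
c=281
print([int(v) for v in V[214:250,c+8]],[int(v) for v in V[362:378,c]])
E
```

```text
245 262 300 [161, 206, 180, 114]
260 262 299 [154, 206, 193, 132]
300 262 299 [130, 204, 172, 91]
340 263 297 [192, 206, 193, 124]
365 263 296 [172, 206, 195, 130]
[167, 167, 172, 77, 48, 139, 144, 140, 142, 142, 143, 143, 145, 145, 146, 145, 148, 148, 147, 149, 150, 149, 150, 148, 163, 187, 215, 220, 218, 213, 210, 208, 207, 207, 207, 206] [205, 204, 207, 205, 205, 206, 204, 206, 160, 127, 149, 151, 150, 151, 151, 150]
```

View pics/c_w26.png

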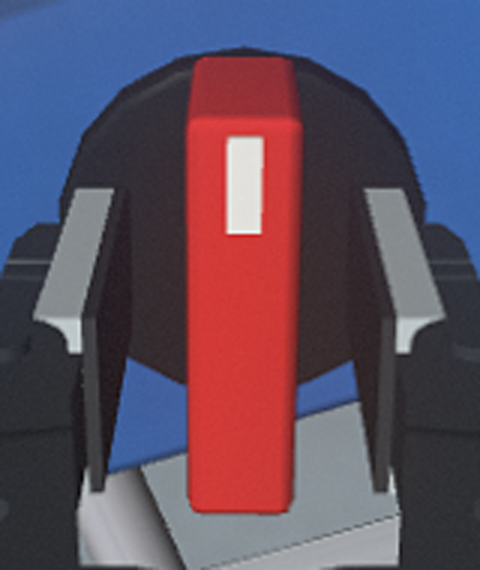

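```bash
python3 - <<'E'
from h import *
im,s=load("w26")
P=onplane("wrist",[(263,239.5),(300,239.5),(297,370.5),(263,370.5)],.105,s)*1000; print(np.round(P,1),np.round(P.mean(0),1), np.linalg.norm((P[0]+P[1]-P[2]-P[3])/2))
print(totool(s,P.mean(0)/1000))
E
```

```text
[[534.  361.6 105. ]
 [546.2 357.6 105. ]
 [529.  305.7 105. ]
 [516.4 309.8 105. ]] [531.4 333.7 105. ] 54.6439366842692
[[-1.05728942  0.66756022  4.83789835]]
```

Call:
carry_out(
  targets=[
    [-1,0,-30,0],
    [-1,0,-70,0],
    [-1,0,-100,0],
    [-1,0,-100,-0.1],
    [-1,0,-100,-0.28],
  ],
)

```text
t: 39.65
eef_pos: [0.531, 0.3338, 0.2102]
tcp_rot: [2.255, 2.188, 0.001]
contact_force: [1.2, -0.0, 0.2]
finger_gap: 0.35
```

Call:
carry_out(
  targets=[
    [0,0,0,-0.18],
    [0,0,0,-0.36],
    [0,0,0,-0.54],
    [0,0,0,-0.72],
    [0,0,0,-0.9],
  ],
)

```text
t: 40.28
eef_pos: [0.5309, 0.3336, 0.2098]
tcp_rot: [-1.077, -2.951, -0.0]
contact_force: [-0.2, 0.2, -0.2]
finger_gap: 0.346
```

Call:
carry_out(
  targets=[
    [0,0,0,-0.18],
    [0,0,0,-0.36],
    [0,0,0,-0.54],
    [0,0,0,-0.72],
    [0,0,0,-0.9],
  ],
)

```text
t: 40.9
eef_pos: [0.5309, 0.3336, 0.2097]
tcp_rot: [0.314, -3.126, 0.0]
contact_force: [-0.5, 0.1, -0.6]
finger_gap: 0.346
```

```bash
python3 go.py 531.4 333.7 109 252
```

```text
t 40.9 pos [530.9 333.6 209.7] head -168.5 j7 1.25 gap 0.346 shift [ -0.5   0.  100.7] turn -1.057 F [-0.5  0.1 -0.6]
```

Call:
carry_out(
  targets=[
    [0,0,0,-0.18],
    [0,0,0,-0.36],
    [0,0,0,-0.54],
    [0,0,0,-0.72],
    [0,0,0,-0.9],
  ],
)

```text
t: 41.52
eef_pos: [0.5309, 0.3336, 0.2097]
tcp_rot: [1.642, -2.678, -0.0]
contact_force: [-1.0, 0.1, -0.2]
finger_gap: 0.349
```

Call:
carry_out(
  targets=[
    [0,0,0,-0.157],
    [0,0,0,-0.157],
    [0,0,0,-0.157],
  ],
)

```text
t: 41.9
eef_pos: [0.5309, 0.3335, 0.2097]
tcp_rot: [1.835, -2.55, -0.0]
contact_force: [-0.7, -0.0, 0.2]
finger_gap: 0.348
```

```bash
python3 go.py 531.4 333.7 109 252;python3 -c "
from h import *
snap('wrist','w27')"
```

```text
t 41.9 pos [530.9 333.5 209.7] head -108.5 j7 2.26 gap 0.348 shift [ -0.4  -0.4 100.7] turn -0.009 F [-0.7 -0.   0.2]
```

View pics/w27.png

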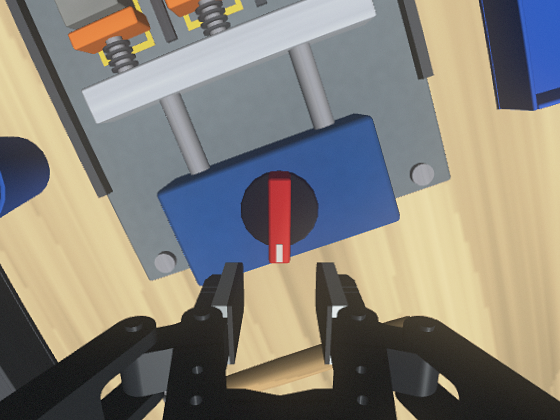

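Call:
carry_out(
  targets=[
    [0,0,40,0],
    [0,0,80,0],
    [0,0,99,0],
    [0,0,99,0],
    [0,0,99,0],
  ],
)

```text
t: 42.58
eef_pos: [0.5318, 0.334, 0.1124]
tcp_rot: [-1.838, 2.545, -0.0]
contact_force: [0.3, 0.3, 0.6]
finger_gap: 0.353
```

Call:
carry_out(
  targets=[
    [0,0,0,0],
    [0,0,0,0],
    [0,0,0,0],
    [0,0,0,0],
  ],
  grip=1,
)

```text
t: 43.08
eef_pos: [0.5314, 0.3341, 0.1127]
tcp_rot: [-1.838, 2.545, 0.001]
contact_force: [-2.1, 0.4, 6.2]
finger_gap: 0.149
```

Call:
carry_out(
  targets=[
    [0,0,0,0.17],
    [0,0,0,0.34],
    [0,0,0,0.51],
    [0,0,0,0.68],
    [0,0,0,0.85],
  ],
)

```text
t: 43.7
eef_pos: [0.5319, 0.3337, 0.1127]
tcp_rot: [-0.617, 3.078, 0.001]
contact_force: [0.2, -1.7, 5.6]
finger_gap: 0.149
```

```bash
python3 go.py 531.4 333.7 109 252;python3 -c "
from h import *
snap('wrist','w28')"
```

```text
t 43.7 pos [531.9 333.7 112.7] head -157.3 j7 1.48 gap 0.149 shift [0.5 0.2 3.7] turn -0.861 F [ 0.2 -1.7  5.6]
```

View pics/w28.png

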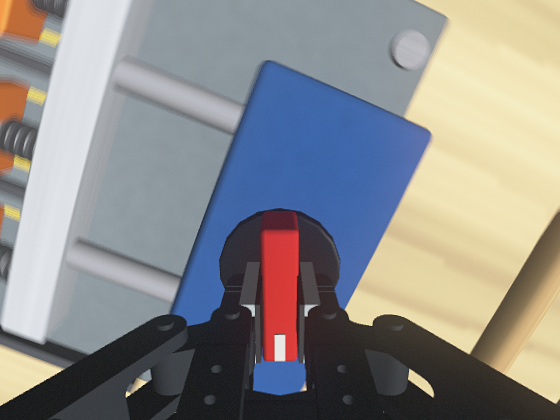

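Call:
carry_out(
  targets=[
    [0,0,0,0.17],
    [0,0,0,0.34],
    [0,0,0,0.51],
    [0,0,0,0.68],
    [0,0,0,0.85],
  ],
)

```text
t: 44.38
eef_pos: [0.5319, 0.333, 0.1127]
tcp_rot: [0.708, 3.059, 0.002]
contact_force: [-1.9, -4.1, 7.1]
finger_gap: 0.149
```

```bash
python3 go.py 531.4 333.7 109 252;python3 -c "
from h import *
snap('top','t28',(155,155,275,265),5)
print(ctrl.read_state()['torque'])"
```

```text
t 44.38 pos [531.9 333.  112.7] head 153.9 j7 0.7 gap 0.149 shift [0.8 0.4 3.7] turn -1.711 F [-1.9 -4.1  7.1]
[-0.92687671  0.40493859 -0.01959741]
```

View pics/t28.png

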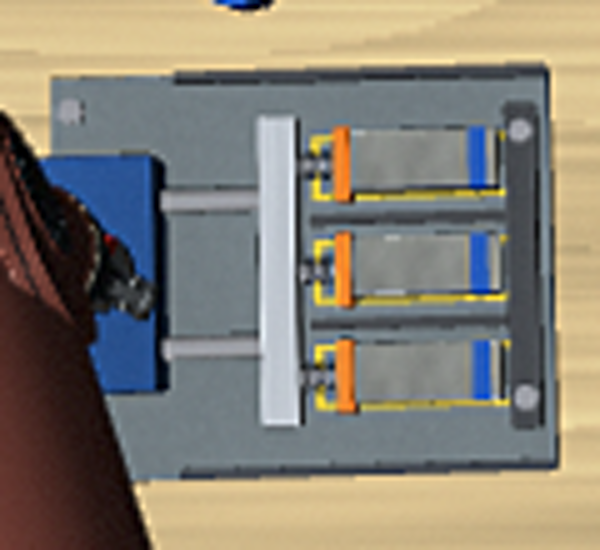

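Call:
carry_out(
  targets=[
    [0,0,0,0.17],
    [0,0,0,0.34],
    [0,0,0,0.51],
    [0,0,0,0.68],
    [0,0,0,0.8],
  ],
)

```text
t: 45.05
eef_pos: [0.5315, 0.3326, 0.1127]
tcp_rot: [1.843, 2.544, 0.001]
contact_force: [-4.3, -6.6, 10.0]
finger_gap: 0.145
```

```bash
python3 go.py 531.4 333.7 109 252;python3 -c "
from h import *
snap('top','t29',(155,155,275,265),5)
print(ctrl.read_state()['torque'])"
```

```text
t 45.05 pos [531.5 332.6 112.7] head 108.2 j7 -0.02 gap 0.145 shift [1.1 0.3 3.7] turn -2.511 F [-4.3 -6.6 10. ]
[-1.24094984  1.11429384  0.08825651]
```

View pics/t29.png

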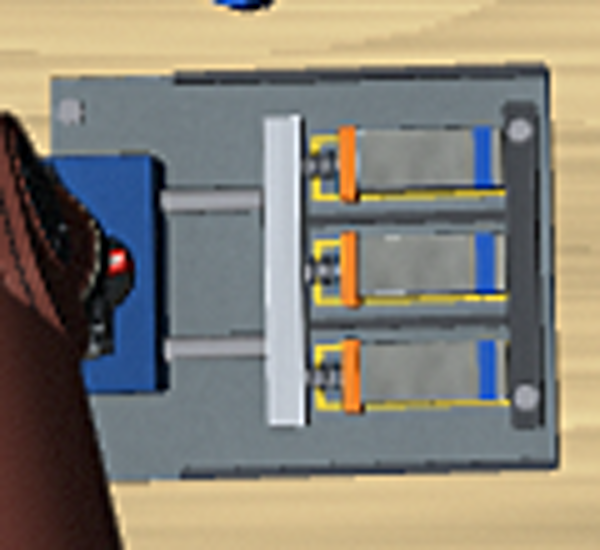

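```bash
cat > gap.py <<'E'
import sys
from h import *
# sub-pixel: orange pad centroid and plate centroid per lane in the top picture, along the bed axis
for f in sys.argv[1:]:
    im=cv2.imread("pics/top0.png")[:,:,::-1] if f=="top0" else load(f)[0]
    im=im.astype(float); R,G,B=im[...,0],im[...,1],im[...,2]
    out=[]
    for y0,y1 in ((183,192),(203,213),(225,234)):
        o=np.clip((R-B-60)/120,0,1)[y0:y1,210:232]*((R>G+40)[y0:y1,210:232])
        xs=np.arange(210,232); xo=(o.sum(0)*xs).sum()/o.sum()
        w=np.clip((im.min(2)-150)/60,0,1)[y0:y1,195:220]; xw=(w.sum(0)*np.arange(195,220)).sum()/w.sum()
        b=np.clip((B-R-40)/60,0,1)[y0:y1,235:262]; xb=(b.sum(0)*np.arange(235,262)).sum()/max(b.sum(),1e-6)
        out.append((round(xo,2),round(xw,2),round(xb,2),"pad-plate mm",round((xo-xw)*3.33,2),"band-pad",round((xb-xo)*3.33,2)))
    print(f,*out,sep="\n  ")
E
python3 gap.py top0 t8 t28 t29
```

```text
top0
  (np.float64(217.42), np.float64(204.16), np.float64(0.0), 'pad-plate mm', np.float64(44.14), 'band-pad', np.float64(-724.01))
  (np.float64(217.02), np.float64(204.04), np.float64(0.0), 'pad-plate mm', np.float64(43.24), 'band-pad', np.float64(-722.69))
  (np.float64(217.74), np.float64(204.23), np.float64(0.0), 'pad-plate mm', np.float64(45.0), 'band-pad', np.float64(-725.08))
t8
  (np.float64(217.0), np.float64(203.98), np.float64(0.0), 'pad-plate mm', np.float64(43.34), 'band-pad', np.float64(-722.61))
  (np.float64(217.06), np.float64(204.09), np.float64(0.0), 'pad-plate mm', np.float64(43.19), 'band-pad', np.float64(-722.81))
  (np.float64(217.73), np.float64(204.19), np.float64(0.0), 'pad-plate mm', np.float64(45.06), 'band-pad', np.float64(-725.03))
t28
  (np.float64(222.98), np.float64(210.1), np.float64(249.86), 'pad-plate mm', np.float64(42.9), 'band-pad', np.float64(89.51))
  (np.float64(223.0), np.float64(210.01), np.float64(250.43), 'pad-plate mm', np.float64(43.26), 'band-pad', np.float64(91.35))
  (np.float64(223.52), np.float64(210.05), np.float64(250.77), 'pad-plate mm', np.float64(44.87), 'band-pad', np.float64(90.75))
t29
  (np.float64(224.0), np.float64(211.03), np.float64(251.07), 'pad-plate mm', np.float64(43.19), 'band-pad', np.float64(90.15))
  (np.float64(224.03), np.float64(211.08), np.float64(251.5), 'pad-plate mm', np.float64(43.12), 'band-pad', np.float64(91.49))
  (np.float64(224.85), np.float64(211.43), np.float64(251.93), 'pad-plate mm', np.float64(44.71), 'band-pad', np.float64(90.16))
```

Call:
carry_out(
  targets=[
    [0,0,0,0.1],
    [0,0,0,0.2],
    [0,0,0,0.3],
    [0,0,0,0.3],
  ],
)

```text
t: 45.6
eef_pos: [0.5312, 0.3325, 0.1126]
tcp_rot: [-2.199, -2.243, 0.0]
contact_force: [-5.6, -5.7, 11.5]
finger_gap: 0.144
```

```bash
python3 go.py 531.4 333.7 109 252;python3 -c "
from h import *
snap('top','t30',(155,155,275,265),5)"; python3 gap.py t30
```

```text
t 45.6 pos [531.2 332.5 112.6] head 91.1 j7 -0.29 gap 0.144 shift [1.1 0.2 3.6] turn -2.808 F [-5.6 -5.7 11.5]
t30
  (np.float64(224.0), np.float64(211.02), np.float64(251.3), 'pad-plate mm', np.float64(43.22), 'band-pad', np.float64(90.89))
  (np.float64(224.21), np.float64(211.9), np.float64(251.56), 'pad-plate mm', np.float64(41.0), 'band-pad', np.float64(91.08))
  (np.float64(225.0), np.float64(211.77), np.float64(252.22), 'pad-plate mm', np.float64(44.07), 'band-pad', np.float64(90.64))
```

Call:
carry_out(
  targets=[
    [0,0,0,0.1],
    [0,0,0,0.2],
    [0,0,0,0.3],
    [0,0,0,0.3],
  ],
)

```text
t: 46.15
eef_pos: [0.531, 0.3326, 0.1126]
tcp_rot: [-2.509, -1.889, 0.001]
contact_force: [-7.2, -6.3, 13.3]
finger_gap: 0.148
```

```bash
python3 go.py 531.4 333.7 109 252;python3 -c "
from h import *
snap('top','t31',(155,155,275,265),5)"; python3 gap.py t31
```

```text
t 46.15 pos [531.  332.6 112.6] head 74.0 j7 -0.55 gap 0.148 shift [1.1 0.1 3.6] turn -3.108 F [-7.2 -6.3 13.3]
t31
  (np.float64(224.0), np.float64(212.0), np.float64(251.3), 'pad-plate mm', np.float64(39.97), 'band-pad', np.float64(90.91))
  (np.float64(224.21), np.float64(211.98), np.float64(251.56), 'pad-plate mm', np.float64(40.71), 'band-pad', np.float64(91.08))
  (np.float64(225.0), np.float64(211.98), np.float64(252.22), 'pad-plate mm', np.float64(43.36), 'band-pad', np.float64(90.65))
```

Call:
carry_out(
  targets=[
    [0,0,0,0.15],
    [0,0,0,0.3],
    [0,0,0,0.45],
    [0,0,0,0.6],
    [0,0,0,0.75],
  ],
)

```text
t: 46.82
eef_pos: [0.5305, 0.3329, 0.1126]
tcp_rot: [-3.028, -0.835, 0.002]
contact_force: [-9.7, -6.4, 14.6]
finger_gap: 0.144
```

Call:
carry_out(
  targets=[
    [0,0,0,0.15],
    [0,0,0,0.25],
    [0,0,0,0.25],
  ],
)

```text
t: 47.2
eef_pos: [0.5305, 0.3331, 0.1126]
tcp_rot: [-3.108, -0.456, 0.003]
contact_force: [-8.9, -5.3, 16.2]
finger_gap: 0.15
```

```bash
python3 go.py 531.4 333.7 109 252;python3 -c "
from h import *
snap('top','t32',(155,155,275,265),5);snap('wrist','w32')
print(ctrl.read_state()['torque'])"; python3 gap.py t32
```

```text
t 47.2 pos [530.5 333.1 112.6] head 16.7 j7 -1.42 gap 0.15 shift [ 1.  -0.3  3.6] turn 2.176 F [-8.9 -5.3 16.2]
[-1.12350893  2.0185167  -0.08348509]
t32
  (np.float64(224.0), np.float64(213.01), np.float64(251.3), 'pad-plate mm', np.float64(36.6), 'band-pad', np.float64(90.91))
  (np.float64(224.21), np.float64(213.22), np.float64(251.56), 'pad-plate mm', np.float64(36.6), 'band-pad', np.float64(91.08))
  (np.float64(225.0), np.float64(213.74), np.float64(252.22), 'pad-plate mm', np.float64(37.5), 'band-pad', np.float64(90.65))
```

View pics/t32.png

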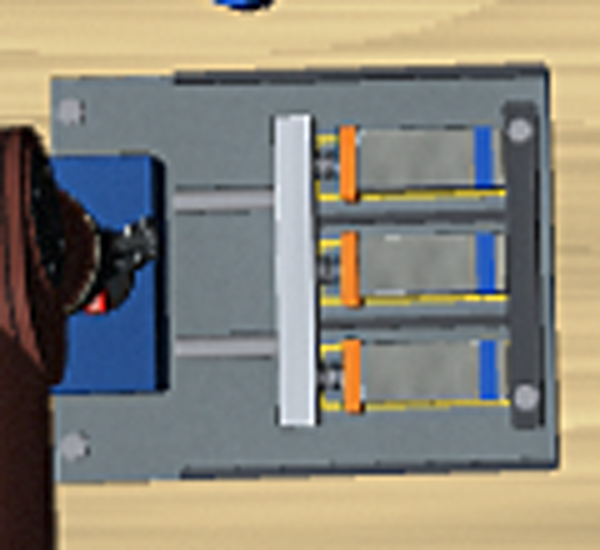

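View pics/w32.png

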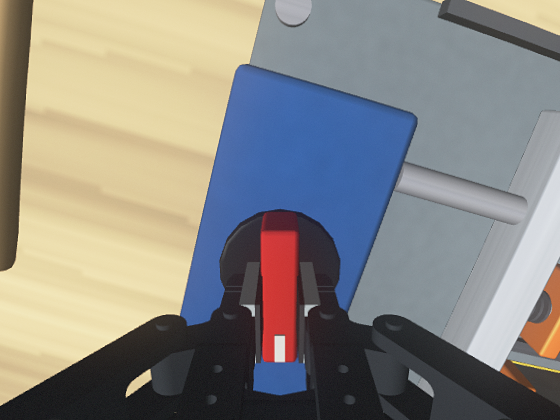

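Call:
carry_out(
  targets=[
    [0,0,0,0.1],
    [0,0,0,0.17],
    [0,0,0,0.17],
  ],
)

```text
t: 47.68
eef_pos: [0.5304, 0.3333, 0.1126]
tcp_rot: [-3.135, -0.192, 0.003]
contact_force: [-10.0, -5.3, 17.7]
finger_gap: 0.149
```

Call:
carry_out(
  targets=[
    [0,0,0,0],
    [0,0,0,0],
    [0,0,0,0],
    [0,0,0,0],
  ],
  grip=0.3,
)

```text
t: 48.18
eef_pos: [0.5308, 0.3336, 0.1108]
tcp_rot: [-3.136, -0.193, 0.0]
contact_force: [-0.3, 0.1, 0.2]
finger_gap: 0.353
```

Call:
carry_out(
  targets=[
    [0,0,-20,0],
    [0,0,-60,0],
    [0,0,-110,0],
    [0,0,-150,0],
    [0,0,-150,0],
  ],
)

```text
t: 48.8
eef_pos: [0.5326, 0.3334, 0.2652]
tcp_rot: [-3.133, -0.192, -0.008]
contact_force: [-0.4, 0.1, -0.5]
finger_gap: 0.349
```

```bash
python3 go.py 532 200 300 91.6;python3 -c "
from h import *
snap('top','t33',(155,155,275,265),5)"; python3 gap.py t33
```

```text
t 48.8 pos [532.6 333.4 265.2] head 7.0 j7 -1.65 gap 0.349 shift [-16.6 132.2 -35.2] turn -1.476 F [-0.4  0.1 -0.5]
t33
  (np.float64(224.0), np.float64(213.14), np.float64(251.3), 'pad-plate mm', np.float64(36.17), 'band-pad', np.float64(90.92))
  (np.float64(224.21), np.float64(213.98), np.float64(251.56), 'pad-plate mm', np.float64(34.06), 'band-pad', np.float64(91.07))
  (np.float64(225.0), np.float64(213.65), np.float64(252.22), 'pad-plate mm', np.float64(37.78), 'band-pad', np.float64(90.65))
```

Call:
carry_out(
  targets=[
    [-3,26,-15,-0.17],
    [-6,52,-35,-0.34],
    [-10,78,-35,-0.51],
    [-13,105,-35,-0.68],
    [-17,132,-35,-0.85],
  ],
)

```text
t: 49.48
eef_pos: [0.5297, 0.1994, 0.2952]
tcp_rot: [2.773, 1.476, -0.002]
contact_force: [-0.2, -0.8, 0.1]
finger_gap: 0.35
```

Call:
carry_out(
  targets=[
    [0,0,0,-0.17],
    [0,0,0,-0.34],
    [0,0,0,-0.5],
    [0,0,0,-0.62],
    [0,0,0,-0.626],
  ],
)

```text
t: 50.1
eef_pos: [0.5298, 0.2002, 0.2953]
tcp_rot: [-2.191, -2.251, 0.002]
contact_force: [0.3, 0.9, 0.1]
finger_gap: 0.352
```

Call:
carry_out(
  targets=[
    [0,0,0,0],
    [0,0,0,0],
  ],
)

```text
t: 50.35
eef_pos: [0.5301, 0.2005, 0.2956]
tcp_rot: [2.192, 2.251, -0.001]
contact_force: [-0.4, -0.4, 0.4]
finger_gap: 0.35
```

```bash
python3 go.py 532 200 300 91.6;python3 -c "
from h import *
snap('wrist','w34')"
```

```text
t 50.35 pos [530.1 200.5 295.6] head 91.5 j7 -0.23 gap 0.35 shift [-0.5  1.9 -4.4] turn -0.001 F [-0.4 -0.4  0.4]
```

View pics/w34.png

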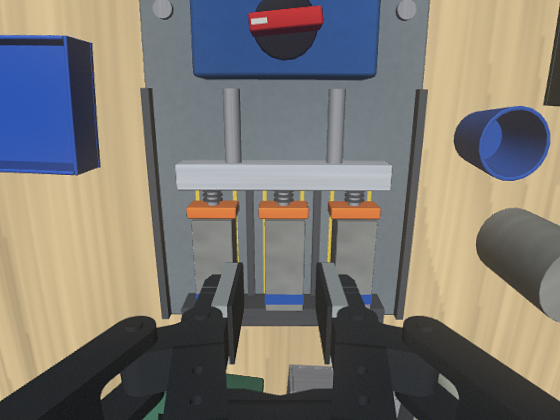

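```bash
cat > wg.py <<'E'
import sys
from h import *
def edge(p,lo,hi,rise):   # strongest sub-pixel edge of profile p between rows lo..hi
    g=np.gradient(cv2.GaussianBlur(p.reshape(-1,1),(1,5),0.8).ravel()); g=g if rise else -g
    k=lo+int(np.argmax(g[lo:hi])); a,b,c=g[k-1],g[k],g[k+1]; return k+(a-c)/(2*(a-2*b+c))
for f,cols,pl,pd in (("w21",((189,232),(262,303),(333,375)),(120,165),(175,197)),("w34",((192,234),(264,304),(334,376)),(152,196),(198,222))):
    im,s=load(f); im=im.astype(float); 
    for c0,c1 in cols:
        mn=im[:,c0+6:c1-6].min(2).mean(1); orr=(im[...,0]-im[...,2])[:,c0+4:c1-4].mean(1)
        r=[edge(mn,pl[0],pl[0]+22,True),edge(orr,*pd,True),edge(orr,pd[0]+5,pd[1],False)]
        cc=(c0+c1)/2
        y=[onplane("wrist",[(cc,r[0])],.06,s)[0,1],onplane("wrist",[(cc,r[1])],.054,s)[0,1],onplane("wrist",[(cc,r[2])],.054,s)[0,1]]
        print(f,np.round(r,2),"plate back y %.1f pad back %.1f pad front %.1f  plate-pad %.1f / %.1f"%(*[1e3*v for v in y],1e3*(y[0]-y[1]),1e3*(y[0]-y[2])))
E
python3 wg.py
```

```text
w21 [128.15 175.95 192.28] plate back y 245.6 pad back 199.4 pad front 183.0  plate-pad 46.2 / 62.6
w21 [128.4  176.24 192.78] plate back y 247.0 pad back 200.9 pad front 184.4  plate-pad 46.1 / 62.7
w21 [128.68 176.81 193.13] plate back y 248.8 pad back 202.3 pad front 186.0  plate-pad 46.5 / 62.8
w34 [163.82 200.4  217.89] plate back y 214.0 pad back 176.8 pad front 158.8  plate-pad 37.2 / 55.2
w34 [164.32 200.66 218.16] plate back y 215.1 pad back 178.3 pad front 160.3  plate-pad 36.8 / 54.8
w34 [164.6  200.94 218.26] plate back y 216.7 pad back 179.8 pad front 162.0  plate-pad 36.9 / 54.7
```

```bash
python3 go.py 445 -119 180 83
```

```text
t 50.4 pos [530.1 200.5 295.7] head 91.5 j7 -0.23 gap 0.35 shift [-317.   -93.6  115.8] turn 0.149 F [-0.9 -0.8 -0. ]
```

Call:
carry_out(
  targets=[
    [-50,-5,0,0.03],
    [-105,-20,0,0.06],
    [-160,-40,20,0.09],
    [-215,-60,40,0.12],
    [-265,-78,70,0.149],
  ],
  grip=1,
)

```text
t: 51.02
eef_pos: [0.4593, -0.0684, 0.2254]
tcp_rot: [-2.353, -2.08, -0.004]
contact_force: [0.5, 0.5, 0.3]
finger_gap: -0.002
```

Call:
carry_out(
  targets=[
    [-52,-15,25,0],
    [-52,-15,46,0],
    [-52,-15,46,0],
    [-52,-15,46,0],
  ],
)

```text
t: 51.52
eef_pos: [0.4391, -0.1159, 0.1806]
tcp_rot: [2.35, 2.083, 0.0]
contact_force: [1.0, 0.8, -0.4]
finger_gap: -0.001
```

```bash
python3 go.py 445 -119 180 83;python3 -c "
from h import *
snap('wrist','w35')"
```

```text
t 51.52 pos [ 439.1 -115.9  180.6] head 83.1 j7 -0.21 gap -0.001 shift [-2.4  6.3  0.6] turn 0.002 F [ 1.   0.8 -0.4]
```

View pics/w35.png

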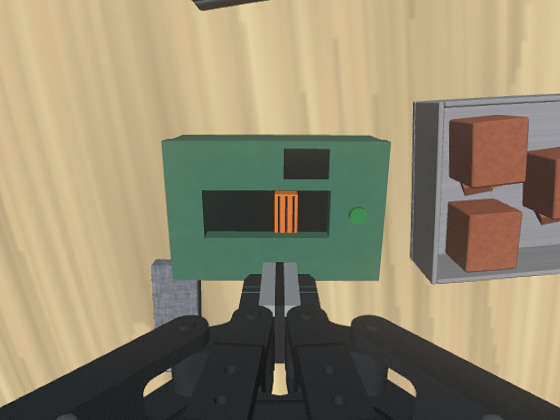

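```bash
python3 - <<'E'
from h import *
im,s=load("w35"); hsv=cv2.cvtColor(im,cv2.COLOR_RGB2HSV); H,S,V=[hsv[...,i].astype(int) for i in range(3)]
X,Y=np.meshgrid(range(560),range(420)); w=(X>195)&(X<340)&(Y>185)&(Y<245)
o=w&(H<22)&(S>150)&(V>120); yy,xx=np.nonzero(o); print("orange",xx.min(),xx.max(),yy.min(),yy.max())
q=[(xx.min(),(yy.min()+yy.max())/2),(xx.max()+1,(yy.min()+yy.max())/2),(286,yy.min()),(286,yy.max()+1),(203,213),(330,213),(266,191),(266,238)]
P=onplane("wrist",q,.05,s); print(np.round(totool(s,P),1)); print(np.round(P*1000,1))
a=im[180:245,195:370,::-1]; cv2.imwrite("pics/c35.png",cv2.resize(a,None,fx=4,fy=4,interpolation=cv2.INTER_CUBIC))
E
```

```text
orange 274 297 191 232
[[ -0.6  -3.2 130.6]
 [ -0.6  13.2 130.6]
 [ 13.8   4.9 130.6]
 [-16.2   5.  130.6]
 [ -1.6 -52.  130.6]
 [ -1.7  35.1 130.6]
 [ 13.8  -8.6 130.6]
 [-19.9  -8.9 130.6]]
[[ 435.9 -116.2   50. ]
 [ 452.2 -118.2   50. ]
 [ 445.7 -102.9   50. ]
 [ 442.2 -132.7   50. ]
 [ 387.4 -111.4   50. ]
 [ 473.8 -121.9   50. ]
 [ 432.3 -101.3   50. ]
 [ 427.9 -134.7   50. ]]
```

View pics/c35.png

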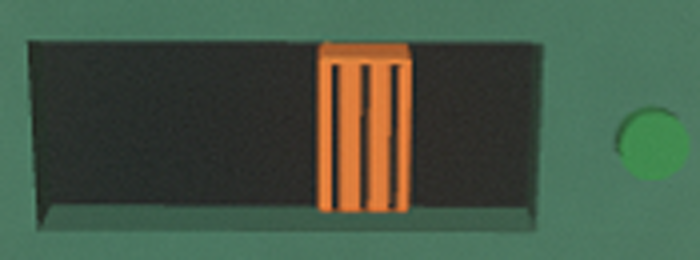

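Call:
carry_out(
  targets=[
    [-3,-10,20,0],
    [-3,-20,40,0],
    [-3,-24,70,0],
    [-3,-24,75,0],
    [-3,-24,75,0],
  ],
)

```text
t: 52.2
eef_pos: [0.4144, -0.1167, 0.105]
tcp_rot: [2.35, 2.082, -0.005]
contact_force: [-0.1, 0.3, -0.3]
finger_gap: 0.004
```

```bash
python3 go.py 445 -119 180 83;python3 -c "
from h import *
im,s=snap('wrist','w36'); print(np.round(s['joint_pos'],2),s['tcp_rot'])"
```

```text
t 52.2 pos [ 414.4 -116.7  105. ] head 83.1 j7 0.05 gap 0.004 shift [  1.1  30.6 -75. ] turn 0.002 F [-0.1  0.3 -0.3]
[-1.16 -0.03  1.36  2.19  0.04  0.96  0.05] [ 2.35015052  2.08247477 -0.00453344]
```

View pics/w36.png

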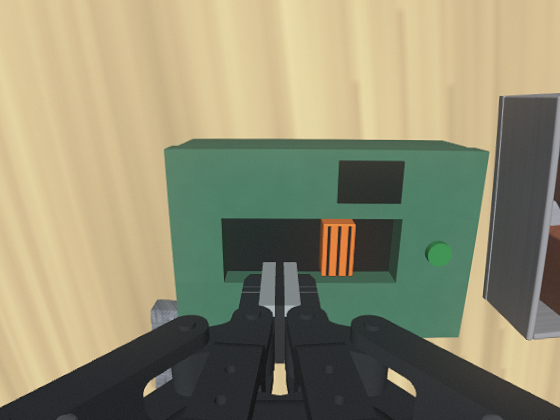

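```bash
python3 - <<'E'
from h import *
im,s=load("w36"); hsv=cv2.cvtColor(im,cv2.COLOR_RGB2HSV); H,S,V=[hsv[...,i].astype(int) for i in range(3)]
X,Y=np.meshgrid(range(560),range(420)); w=(X>215)&(X<405)&(Y>205)&(Y<285)
o=w&(H<22)&(S>150)&(V>120); yy,xx=np.nonzero(o); print("orange",xx.min(),xx.max(),yy.min(),yy.max())
q=[(xx.min(),250),(xx.max()+1,250),(338,yy.min()),(338,yy.max()+1),(222,250),(402,250),(340,219)]
P=onplane("wrist",q,.05,s); print(np.round(totool(s,P),1))
E
```

```text
orange 321 355 219 275
[[  1.9  20.7  55. ]
 [  1.8  38.   55. ]
 [ 17.8  28.3  54.9]
 [-12.2  29.7  55. ]
 [  1.9 -27.9  55. ]
 [  1.7  60.9  54.9]
 [ 17.8  29.3  54.9]]
```

Call:
carry_out(
  targets=[
    [0,2,8,0],
    [0,2,14,0],
  ],
)

```text
t: 52.5
eef_pos: [0.4172, -0.1162, 0.0914]
tcp_rot: [2.35, 2.084, 0.002]
contact_force: [-0.6, 0.8, 0.2]
finger_gap: 0.0
```

```bash
python3 go.py 445 -119 180 83;python3 -c "
from h import *
s=ctrl.read_state(); print(np.round(s['joint_pos'],3),s['tcp_rot'])"
```

```text
t 52.5 pos [ 417.2 -116.2   91.4] head 83.1 j7 0.21 gap 0.0 shift [  0.6  28.  -88.6] turn 0.003 F [-0.6  0.8  0.2]
[-1.086  0.107  1.338  2.2   -0.132  0.92   0.212] [2.34997388e+00 2.08435279e+00 1.59033219e-03]
```

Call:
carry_out(
  targets=[
    [1,0,8,0],
    [1,0,16,0],
    [1,0,23,0],
    [1,0,23,0],
  ],
)

```text
t: 53.0
eef_pos: [0.4165, -0.1156, 0.0679]
tcp_rot: [-2.351, -2.083, -0.0]
contact_force: [-0.0, -0.4, -1.0]
finger_gap: -0.003
```

```bash
python3 go.py 445 -119 180 83;python3 -c "
from h import *
im,s=snap('wrist','w37'); print(np.round(s['joint_pos'],3),s['tcp_rot'])"
```

```text
t 53.0 pos [ 416.5 -115.6   67.9] head 83.1 j7 0.31 gap -0.003 shift [ 1.000e-01  2.870e+01 -1.121e+02] turn 0.001 F [-0.  -0.4 -1. ]
[-0.972  0.197  1.247  2.219 -0.245  0.874  0.307] [-2.35133075e+00 -2.08321415e+00 -6.01403008e-06]
```

View pics/w37.png

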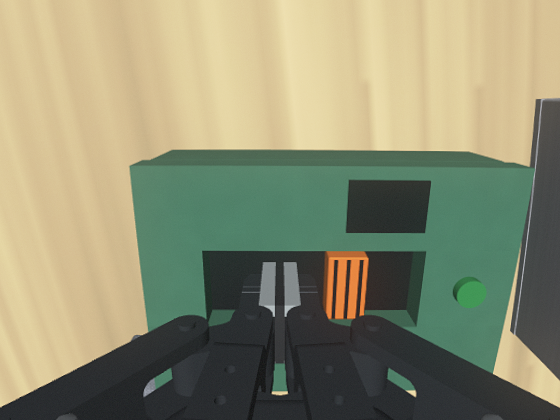

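Call:
carry_out(
  targets=[
    [0,3,2,0],
    [0,7,2,0],
    [0,11,2,0],
    [0,15,2,0],
    [0,19,2,0],
  ],
)

```text
t: 53.68
eef_pos: [0.4355, -0.118, 0.0658]
tcp_rot: [-2.351, -2.083, 0.0]
contact_force: [-1.9, 2.3, 1.0]
finger_gap: 0.001
```

```bash
python3 go.py 445 -119 180 83;python3 -c "
from h import *
im,s=snap('wrist','w38'); print(np.round(s['joint_pos'],3))"
```

```text
t 53.67 pos [ 435.5 -118.    65.8] head 83.1 j7 0.37 gap 0.001 shift [   0.2    9.5 -114.2] turn 0.001 F [-1.9  2.3  1. ]
[-0.887  0.267  1.179  2.178 -0.32   0.885  0.365]
```

View pics/w38.png

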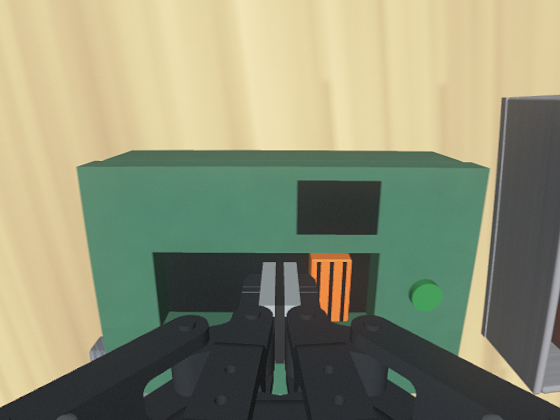

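Call:
carry_out(
  targets=[
    [0,2,0,0],
    [0,4,0,0],
    [0,6,0,0],
    [0,6,0,0],
  ],
)

```text
t: 54.22
eef_pos: [0.4414, -0.119, 0.0659]
tcp_rot: [2.351, 2.083, -0.0]
contact_force: [-0.2, 1.0, 0.3]
finger_gap: -0.001
```

Call:
carry_out(
  targets=[
    [0,1,0,0],
    [0,2,0,0],
    [0,2,0,0],
  ],
)

```text
t: 54.6
eef_pos: [0.4432, -0.1191, 0.0658]
tcp_rot: [2.352, 2.083, -0.0]
contact_force: [-2.5, 0.8, 0.8]
finger_gap: 0.001
```

```bash
python3 go.py 445 -119 180 83;python3 -c "
from h import *
im,s=snap('wrist','w39')"
```

```text
t 54.6 pos [ 443.2 -119.1   65.8] head 83.1 j7 0.38 gap 0.001 shift [   0.3    1.8 -114.2] turn 0.001 F [-2.5  0.8  0.8]
```

View pics/w39.png

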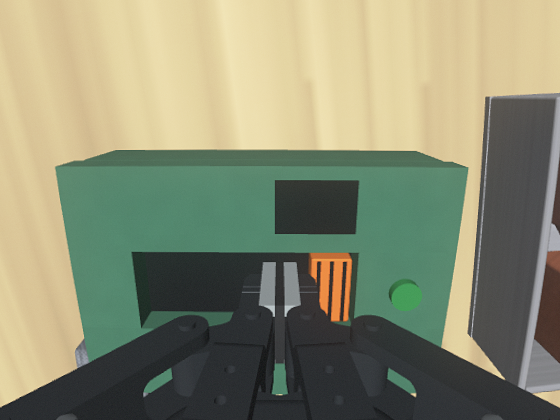

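Near the end; push on in small steps until the force rises.

Call:
carry_out(
  targets=[
    [0,0.5,0,0],
    [0,1,0,0],
    [0,1,0,0],
  ],
)

```text
t: 55.02
eef_pos: [0.4434, -0.1191, 0.0657]
tcp_rot: [-2.351, -2.082, 0.001]
contact_force: [-5.9, 0.3, 4.2]
finger_gap: 0.004
```

Call:
carry_out(
  targets=[
    [0,0.5,0,0],
    [0,1,0,0],
    [0,1,0,0],
  ],
)

```text
t: 55.4
eef_pos: [0.4437, -0.1192, 0.0655]
tcp_rot: [-2.35, -2.081, 0.003]
contact_force: [-8.9, 0.9, 8.8]
finger_gap: -0.005
```

Call:
carry_out(
  targets=[
    [0,0.5,0,0],
    [0,1,0,0],
    [0,1,0,0],
  ],
)

```text
t: 55.78
eef_pos: [0.4439, -0.1192, 0.0654]
tcp_rot: [-2.349, -2.08, 0.004]
contact_force: [-13.6, 1.6, 13.6]
finger_gap: 0.001
```

Call:
carry_out(
  targets=[
    [0,-5,0,0],
    [0,-10,0,0],
    [0,-10,-30,0],
    [0,-10,-70,0],
    [0,-10,-115,0],
  ],
)

```text
t: 56.4
eef_pos: [0.4338, -0.113, 0.1621]
tcp_rot: [-2.333, -2.084, 0.006]
contact_force: [-0.9, 2.6, -0.4]
finger_gap: 0.001
```

```bash
python3 go.py 533 200 300 83;python3 -c "
from h import *
im,s=snap('wrist','w40');snap('top','t40',(155,135,435,285),2.8)"; python3 gap.py t40
```

```text
t 56.4 pos [ 433.8 -113.   162.1] head 83.5 j7 -0.12 gap 0.001 shift [ 323.    61.7 -136.7] turn 0.01 F [-0.9  2.6 -0.4]
t40
  (np.float64(224.0), np.float64(213.12), np.float64(251.28), 'pad-plate mm', np.float64(36.23), 'band-pad', np.float64(90.84))
  (np.float64(224.22), np.float64(214.06), np.float64(251.57), 'pad-plate mm', np.float64(33.82), 'band-pad', np.float64(91.08))
  (np.float64(225.0), np.float64(213.91), np.float64(252.21), 'pad-plate mm', np.float64(36.92), 'band-pad', np.float64(90.61))
```

View pics/w40.png

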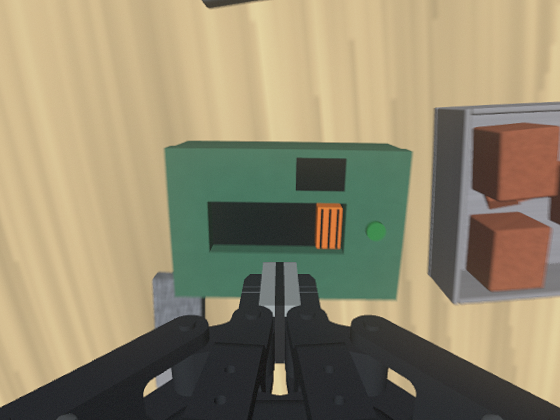

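View pics/t40.png

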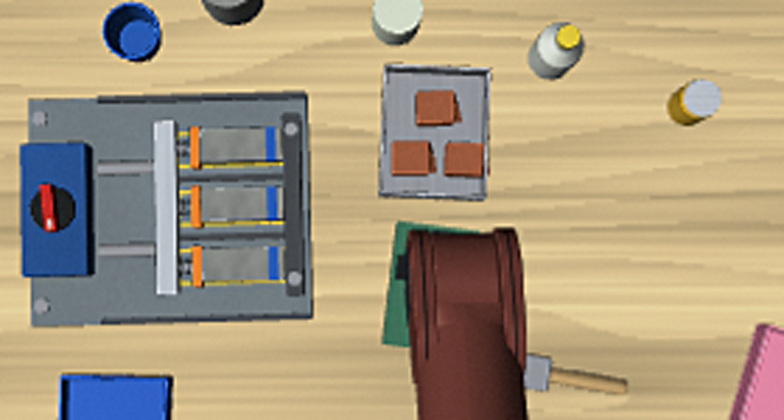

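Call:
carry_out(
  targets=[
    [0,0,-20,0],
    [0,0,-40,0],
    [0,0,-40,0],
    [0,0,-40,0],
  ],
)

```text
t: 57.0
eef_pos: [0.4334, -0.1126, 0.2006]
tcp_rot: [-2.33, -2.084, 0.007]
contact_force: [0.1, 0.4, -0.4]
finger_gap: 0.007
```

```bash
python3 -c "
from cell import ctrl
print(ctrl.close_job())"
```

```text
the job is handed in; nothing more can be done
None
```

I finished all three parts in the order asked and handed the job in at about 57 s of the 210 s allowed.

- **Scraps:** all three brown halves lie in the steel scrap pan, and the last overhead picture shows them there.
- **Prisms:** all three grey prisms lie one per lane. I saw no knock to a prism and no loosened grip.
- **Clamp:** I turned the knob about 6.77 rad clockwise in all. The overhead pictures put contact for all three prisms between 5.0 and 5.3 rad, and the prisms did not move after that.
- **Quarter turn:** my measurements of how far the pads went in past contact disagree.
  - The target was 7.5 mm.
  - Pad front edges in the wrist picture gave about 7.8 mm, and pad travel against the knob turn about 8.2 mm.
  - The coarser overhead view gave 7.1 to 9.4 mm per lane, and the pad back edges in the wrist picture about 9.3 mm. I trusted the back edges less because of the viewing angle.
  - My best estimate is a quarter turn plus about 0.1 rad.
- **Switch:** I pushed it until the force rose to about 14 N at its stop. The last picture shows about 2 mm of slot left, which matches the full 20 mm of travel.

The other things on the bench look unmoved in the last overhead picture. The mallet and part of the brush were out of view there, and I never worked close to the mallet. The robot was clear of everything when I handed in.

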